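# Clamp a jar in the packing-bench jig

## Robot

A 7-joint arm with a two-finger parallel gripper is mounted at the origin on the work surface. World frame = base frame: x ahead of the robot, y to its left, z up, the work surface at z = 0. Lengths are in m, angles in rad, forces in N, time in s.
With the tool pointing down it reaches from about 0.4 to 0.85 m from the base axis. Payload 10.4 kg.
Tool frame: the origin (TCP) lies at the very end of the fingers, on their centre line; the grasp point (between the pads) lies 19 mm behind it; x points along the fingers, z is the direction in which the jaws open and shut, and the axes are right-handed (so a half turn about x gives the same grasp; the last joint's range is limited). The gripper opens to 85 mm and grips with 20 to 120 N. Pads are 22 mm wide; open, the fingers measure 114 mm over their backs; the gripper's body (76 mm by 85 mm) begins 54 mm behind the grasp point. The pads swing forward as they close: fully open they stand 13 mm farther back than shut.
Start: joints at [1.252, 0.332, -0.065, 1.46, 0.022, 1.35, -0.088], TCP at [0.182, -0.598, 0.203] pointing down, gripper open.
Joint ranges: [-2.6, 2.6], [-0.5, 2.12], [-1.47, 1.34], [0.16, 2.42], [-1.27, 4.41], [0.06, 2.06], [-2.6, 2.6]. Speed limits (rad/s): [2.22, 2.22, 2.79, 2.79, 3.14, 3.14, 3.14].

## Interface

Orientations are given as a unit quaternion [x, y, z, w].
In Python, from workcell import readout, camera, manip gives the robot as it stands.
- The arm moves only by the shell command python3 -m inch 'ROWS' [FORCE]. ROWS is JSON, a list of rows, each a list of 3 entries, a list of its own where there are three numbers: the turn, a rotation vector about the tool's x, y, z in degrees, then the shift along the tool's x, y, z in mm, then the closure, from 0 (fully open) to 1 (shut). In form: [[[wx, wy, wz], [dx, dy, dz], hand], ...]. A call has 1 to 10 rows; each row is the pose to reach, as a shift and turn from the pose measured when the call began, along the tool's axes at that moment; what a row does not reach only later rows make up. A row lasts 1/8 s, in which the tool goes at most 62.5 mm and 10.7 degrees, less where a joint would pass 70% of its speed; a pose out of reach is approached as far as the arm can. A call with a gripper value outside its range is refused whole. The fingers move at their own pace and stop on an object; FORCE is the grip in N (left out, the last holds). Time passes only in rows, so rows that repeat a pose let the fingers close. It gives the time, the measured TCP pose, the force and the opening at its end, in the units of the state.
- readout.get_obs(): the state, without advancing time (a new reading comes with each control period).
- camera(name): name is "scene" or "top" or "wrist"; returns a dict with "pixels" (384x512x3 uint8, red, green, blue), "range_z" (384x512 float32, m along the optical axis (not along the pixel's ray), 0 where there is no reading), "intrinsics" (3x3 intrinsics, pixels), "dist" ([k1, k2, p1, p2, k3] as OpenCV has them; the pictures are not rectified), "extrinsics" (4x4, takes a point from world to camera coordinates); the wrist camera has in their place "T_tool_cam" (4x4, takes a point from camera to tool coordinates, whose origin is the TCP and whose axes are the tool frame's). Camera axes: x right, y down, z forward; pixel columns grow to the right and rows downward; lengths in m; the calibration is good to about 2 mm. A picture is of the moment at which its call begins: read the wrist's pose just before it.
- manip.hand_in(): hands the job in, once; it reports no verdict.
The state is a dict: "clock": time; "joint_pos": joint angles; "joint_velocities": joint speeds; "tau": joint torques, N m; "position": TCP position; "ee_rot": TCP orientation; "ft_force": force on the tool from outside, world axes, zero at the start; "torque": the same for the moment, N m; "grip_width": opening from 0.0 (shut) to 1.0 (fully open).
Only numpy, scipy, OpenCV 4.12 (cv2) and the standard library are available. Lean on these libraries where they do the work, as an engineer would, in place of code of your own. Each camera call takes 0.05 s, during which the arm holds its last target.

## Task

Stand the small lidded jar on the jig's plate under the raised toggle clamp and, with the clamp still open, slide it back by feel until it bears on both locating pins. Then push the clamp handle down past its dead point until it snaps onto its stop and the pad alone holds the jar there. Press gently throughout (never more than about 20 N on the pins or the handle), keep the jar upright, and leave the other things on the bench where they are.

Things in the scene. Friction and masses are not known exactly. Their poses are not given: they have to be found in the camera images.
- jar_mid (a point): Centre of the loose jar, half-way up (29 mm above its foot). Upright cylinder 50 mm in diameter and 58 mm tall: amber glass to 44 mm, then a white lid (49 mm in diameter). 0.11 to 0.23 kg. Starts standing on the bench beyond the jig's pin end. Its z axis points up through the lid.
- jar: The same jar; origin at the centre of its foot, z up.
- jig: Fixed aluminium plate, 110 (its x) x 240 (its y) x 12 mm, yaw varies. Origin on its underside below the clamp; it runs from y = -70 to +170 mm. Along y, from -y: clamp handle, clamp base (y -31 to +35), two pins, then the jar's place, free towards +y. The clamp stands on shims: its height over the plate differs by up to 1.6 mm either way.
- nest (a point): Point on the plate's top face (12 mm above the bench) where the centre of the jar's foot lies when the jar bears on both pins: jig x = 0, y = +100 mm. Axes as the jig's. The jar is slid there along the jig's -y; pushed a little off-centre it meets one pin only and sticks, until it is eased sideways. The raised clamp arm stands 50 mm away on the -y side, up to 185 mm above the bench.
- pin_near: Fixed upright steel pin at jig x = -20, y = +76.4 mm, 12 mm in diameter, 30 mm tall; origin at its foot on the plate.
- pin_far: Its twin at jig x = +20, y = +76.4 mm.
- clamp_pad: Black rubber pad, 20 mm across, 8 mm thick, on the end of the springy clamp arm, 85 mm from the arm's hinge (jig y = +15 mm, 84 mm above the bench). Raised at the start; comes down over the nest with the handle. Origin: centre of its pressing face; z away from the jar. Near the dead point it hardly moves, so its pose does not tell when that is passed.
- clamp_handle: The clamp's handle: a steel bar with a black grip 18 mm thick, 60 to 155 mm out from the pivot. Origin on the pivot; it points along its own -y (the grip is bent by up to 2 degrees up or down from that), z is its upper side. Raised about 60 degrees at the start, it is pushed down (about jig x) till it slopes about 9 degrees below level, on a hard stop.
- handle_pivot (a point): Point on the handle's pivot axis: jig x = 0, y = +4 mm, about 47 mm above the bench. With the jar in place the handle gets heavier over its last 15 degrees, peaking at 3 to 8 N when pressed 90 mm out; the dead point is about 2 degrees before the stop. Past it the handle pulls itself onto the stop and stays; let go before it, it springs back.
- handle_end (a point): Centre of the grip's outer end, 155 mm from the pivot. Its height when the handle is down on the stop differs by up to 7 mm either way (bend, shims): feel for the stop.
- can_a: Bystander: slim drinks can, 54 mm in diameter, 155 mm tall; origin under its foot.
- can_b: Bystander: another slim can, same size.
- carton_a: Bystander: flat brown carton 85 x 60 x 26 mm; origin under it.
- carton_b: Bystander: pale carton 95 x 70 x 45 mm; origin under it.
- tape_roll: Bystander: clear tape roll lying flat, 70 mm in diameter, 22 mm tall; origin under its centre.
- marker: Bystander: marker pen lying down, 135 mm long, 17 mm thick; origin under its middle.
Things that resemble listed ones, but are neither listed nor needed, are in the scene too. There is more than one size of the jar; the job needs the smallest.

How it is judged:
On the way:
1. the jar stands on the plate and bears on both pins, the clamp handle still up (contact force between jar and pin_near above 0.5 N and contact force between jar and pin_far above 0.5 N and distance between jar and nest below 0.003 m and angle between jar's own z axis and vertical below 0.08 rad and z of handle_end in the frame of jig above 0.12 m), for 0.1 s.
At the end, for the whole second after the job is handed in: The handle is down on its stop, the pad alone presses the jar with more than 8 N, and the jar stands still and upright (within 3 degrees) with its foot's centre within 3 mm of the nest point (contact force between clamp_pad and jar above 8 N and distance between jar and nest below 0.003 m and angle between jar's own z axis and vertical below 0.05 rad and linear speed of jar below 0.01 m/s and z of handle_end in the frame of jig below 0.05 m and angle between the y axis of clamp_handle and the y axis of jig, either way round above 0.135 rad); the robot touches nothing.
It fails at once if the handle is pushed with more than 20 N (contact force between anything else and clamp_handle above 20 N).
It fails at once if the jar is pressed on a pin with more than 20 N (contact force between jar and pin_near above 20 N or contact force between jar and pin_far above 20 N).
It fails at once if the jar tips over (more than 30 degrees) (angle between jar's own z axis and vertical above 0.52 rad).
It fails at once if a bystander (can, carton, tape roll, marker) is moved more than 20 mm (distance of any of can_a, can_b, carton_a, carton_b, tape_roll, marker from where it was at the start of the episode above 0.02 m).
It also fails if it takes over 72 s, if anything falls off the work surface, if the arm or the gripper's body presses on something with over 40 N, if the wrist force passes 120 N, or if a joint passes its speed limit or range.

## Working session

There is one attempt and no reset: what is moved stays moved. The work goes in short steps, Python scripts to look and compute and a shell command to move; the robot and the scene stay as the last step left them, time stands still between calls to the robot, and variables do not carry over. Pictures are saved under pics/ and viewed, and the job is handed in when it is done.

```bash
ls; mkdir -p pics; cat > h.py <<'E'
import numpy as np, cv2
from workcell import readout, camera, manip
from scipy.spatial.transform import Rotation as R
def save(c,name):
    cv2.imwrite('pics/'+name+'.png', c['pixels'][:,:,::-1]); np.savez('pics/'+name+'.npz', **{k:np.asarray(v) for k,v in c.items()})
E
python3 - <<'E'
from h import *
o=readout.get_obs()
for k,v in o.items(): print(k,np.round(v,4))
for n in ['scene','top','wrist']:
    c=camera(n); save(c,n+'0'); print(n,c['intrinsics'],c['dist'],c.get('extrinsics',c.get('T_tool_cam')))
E
```

```text
pics
clock 0.0
joint_pos [ 1.2524  0.3329 -0.0647  1.461   0.0216  1.3499 -0.0885]
joint_velocities [ 0.0008 -0.0002  0.0008  0.0002 -0.001   0.0002 -0.0008]
tau [-4.00000e-04 -6.25448e+01  4.90000e-02 -3.91602e+01  1.62000e-02
  1.00000e-02  0.00000e+00]
position [ 0.1821 -0.5975  0.2017]
ee_rot [ 0.4211  0.5686 -0.4206  0.5678]
ft_force [-0.2816 -0.5284 -0.5066]
torque [-0.0716  0.0325  0.0054]
grip_width 1.0037
scene [[453.79713083   0.         264.18990212]
 [  0.         453.79713083 192.97493431]
 [  0.           0.           1.        ]] [-0.05104983  0.          0.          0.          0.        ] [[ 0.43837841  0.89853611 -0.02138277 -0.27890108]
 [ 0.54449526 -0.28442641 -0.78906687 -0.20428176]
 [-0.7150869   0.33426706 -0.61393505  1.52495586]
 [ 0.          0.          0.          1.        ]]
top [[481.72336265   0.         255.64038418]
 [  0.         481.72336265 197.40926042]
 [  0.           0.           1.        ]] [-0.07127883  0.          0.          0.          0.        ] [[ 0.01682669 -0.99983652 -0.00661828  0.03412873]
 [-0.99857216 -0.01646903 -0.05081741  0.54905313]
 [ 0.0507001   0.00746392 -0.99868603  1.51946209]
 [ 0.          0.          0.          1.        ]]
wrist [[304.84576648   0.         259.20983818]
 [  0.         304.84576648 190.69402777]
 [  0.           0.           1.        ]] [-0.04649699  0.          0.          0.          0.        ] [[-2.80451272e-04 -2.82024263e-01  9.59407232e-01 -1.72054216e-01]
 [-1.10098668e-03 -9.59406601e-01 -2.82024399e-01  7.11666799e-02]
 [ 9.99999355e-01 -1.13538868e-03 -4.14381539e-05 -1.12217923e-03]
 [ 0.00000000e+00  0.00000000e+00  0.00000000e+00  1.00000000e+00]]
```

View pics/scene0.png

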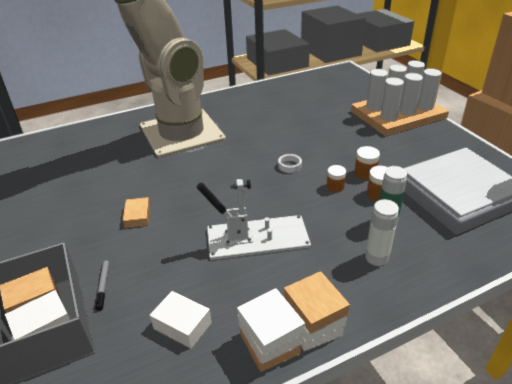

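View pics/top0.png

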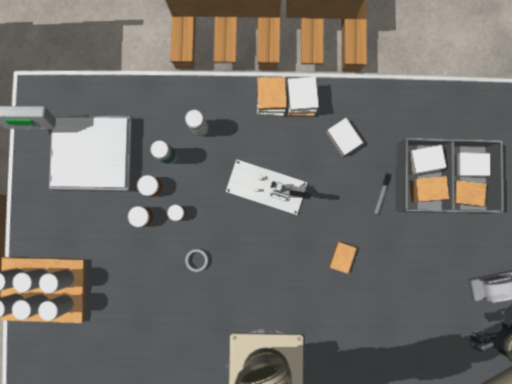

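View pics/wrist0.png

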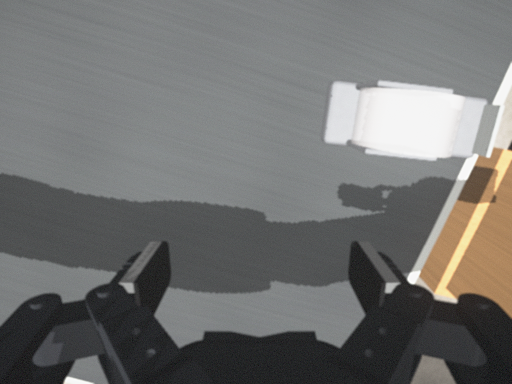

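```bash
python3 - <<'E'
from h import *
t=np.load('pics/top0.npz')['pixels']; s=np.load('pics/scene0.npz')['pixels']
cv2.imwrite('pics/z1.png',cv2.resize(t[140:280,120:320,::-1],None,fx=4,fy=4,interpolation=cv2.INTER_CUBIC))
cv2.imwrite('pics/z2.png',cv2.resize(s[130:290,180:420,::-1],None,fx=3.3,fy=3.3,interpolation=cv2.INTER_CUBIC))
E
```

```text
(no output)
```

View pics/z1.png

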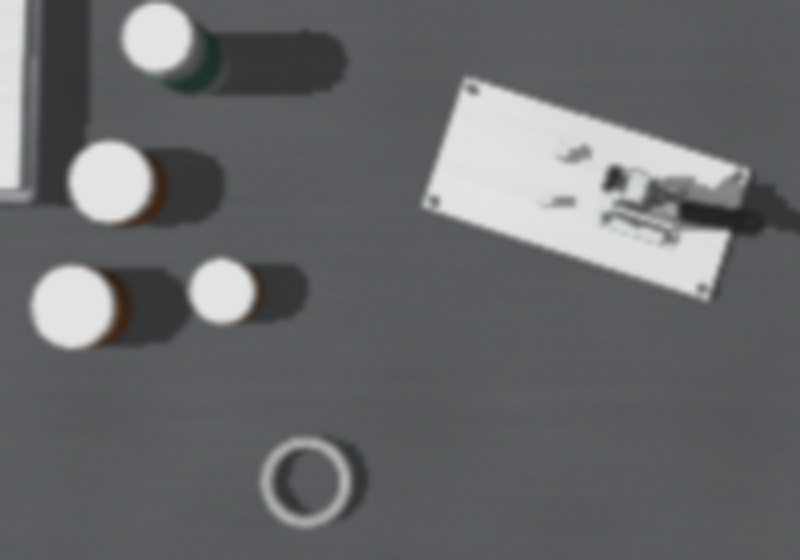

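View pics/z2.png

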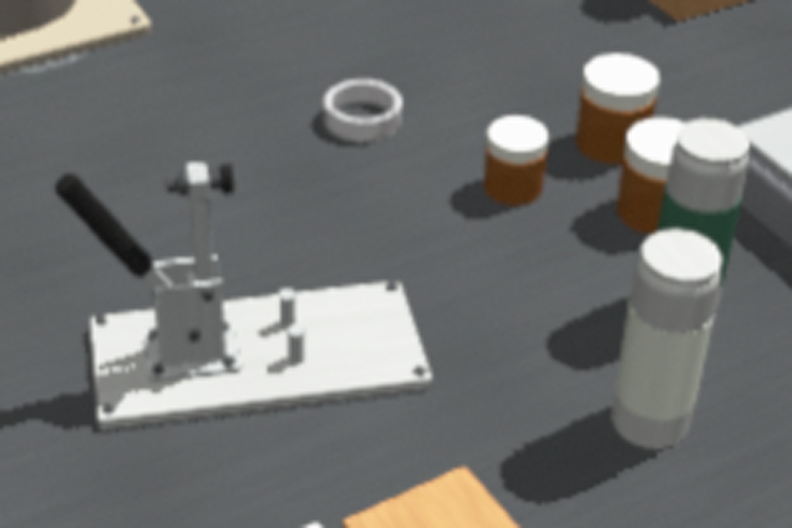

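```bash
cat >> h.py <<'E'
def ray2plane(c,uv,z):
    K=c['intrinsics'];E=c['extrinsics']
    p=cv2.undistortPoints(np.array(uv,float).reshape(-1,1,2),K,c['dist']).reshape(-1,2)
    d=np.c_[p,np.ones(len(p))]@E[:3,:3]
    o=-E[:3,:3].T@E[:3,3]
    return o+d*((z-o[2])/d[:,2])[:,None]
def proj(c,P):
    E=c['extrinsics']; rv=cv2.Rodrigues(E[:3,:3])[0]
    return cv2.projectPoints(np.array(P,float).reshape(-1,1,3),rv,E[:3,3],c['intrinsics'],c['dist'])[0].reshape(-1,2)
def cloud(c):
    K=c['intrinsics'];E=c['extrinsics'];h,w=c['range_z'].shape
    g=np.stack(np.meshgrid(np.arange(w),np.arange(h)),-1).reshape(-1,1,2).astype(float)
    p=cv2.undistortPoints(g,K,c['dist']).reshape(-1,2); z=c['range_z'].reshape(-1,1)
    X=np.c_[p,np.ones(len(p))]*z
    return ((X-E[:3,3])@E[:3,:3]).reshape(h,w,3)
E
python3 - <<'E'
from h import *
t=np.load('pics/top0.npz'); s=np.load('pics/scene0.npz')
for nm,c in (('top',t),('scene',s)):
    im=c['pixels'].astype(int); m=((im.min(2)>150)&(im.max(2)-im.min(2)<30)).astype(np.uint8)
    n,l,st,ce=cv2.connectedComponentsWithStats(m)
    for i in range(1,n):
        if st[i,4]>60:
            cc=max(cv2.findContours((l==i).astype(np.uint8),cv2.RETR_EXTERNAL,cv2.CHAIN_APPROX_NONE)[0],key=len)
            print(nm,st[i],ce[i].round(1),[np.round(a,1) for a in cv2.minAreaRect(cc)])
            if nm=='top': print('    z58',ray2plane(c,[ce[i]],.058).round(4),'z12 corners',ray2plane(c,cv2.boxPoints(cv2.minAreaRect(cc)),.012)[:,:2].round(4).tolist())
E
```

```text
top [32  0 11 12 82] [36.4  6. ] [array([37. ,  5.5]), array([11., 10.]), np.float64(90.0)]
    z58 [[1.1585 0.7677 0.058 ]] z12 corners [[1.2013, 0.8071], [1.2007, 0.7722], [1.162, 0.7696], [1.1626, 0.8044]]
top [    0     0   512   117 10520] [279.   52.9] [array([254.6,  54.5]), array([114.5, 511.7]), np.float64(88.9)]
    z58 [[ 1.0046 -0.0232  0.058 ]] z12 corners [[1.1954, 0.9277], [1.2547, -0.7991], [0.8612, -0.7925], [0.8012, 0.8922]]
top [498   0  14  29 232] [506.3  15.5] [array([504.5,  14. ]), array([28., 13.]), np.float64(90.0)]
    z58 [[ 1.1507 -0.7604  0.058 ]] z12 corners [[1.2248, -0.7583], [1.227, -0.8038], [1.1288, -0.7995], [1.1268, -0.7544]]
top [  0   5  27  17 260] [12.4 12.9] [array([12.8, 12.9]), array([13.9, 28.2]), np.float64(78.7)]
    z58 [[1.1366 0.8476 0.058 ]] z12 corners [[1.1722, 0.9263], [1.1899, 0.8299], [1.1417, 0.8169], [1.1239, 0.9129]]
top [57  9 16 14 87] [63.2 15. ] [array([63. , 15.5]), array([ 9.2, 16.3]), np.float64(45.0)]
    z58 [[1.127  0.6757 0.058 ]] z12 corners [[1.1371, 0.7265], [1.1768, 0.6894], [1.1539, 0.6658], [1.1143, 0.7028]]
[... 5961 characters left out ...]
 275.1]), array([ 2.5, 28.6]), np.float64(9.5)]
scene [ 283  272  229  112 1623] [397.6 330.7] [array([398.4, 330.4]), array([  7.3, 253.6]), np.float64(64.0)]
scene [ 237  288   68   58 2141] [270.1 316. ] [array([270.5, 315. ]), array([51., 48.]), np.float64(56.3)]
scene [   5  290   62   50 1583] [ 34.9 314.4] [array([ 34.3, 314.6]), array([28.2, 59. ]), np.float64(63.4)]
scene [ 150  291   60   45 1471] [179.6 312.4] [array([179.1, 311.8]), array([51. , 33.5]), np.float64(26.6)]
scene [473 307  31  26 196] [487.6 319.5] [array([488., 320.]), array([35.7,  5.7]), np.float64(42.3)]
scene [ 371  330  104   54 3511] [422.6 363. ] [array([422.8, 368.6]), array([60.8, 86.8]), np.float64(63.4)]
```

```bash
cat >> h.py <<'E'
NEST=np.array([.599,.0586]); JY=np.array([.302,.953]); JY/=np.linalg.norm(JY); 
def jig():
    jy=np.array([*JY,0]); jx=np.cross(jy,[0,0,1]); o=np.array([*(NEST-.1*JY),0]); return o,jx,jy
def Rtool(tilt=0,spin=0):
    # tool y ~ jig +y, x down, lean: body toward +y by tilt deg ; spin about vertical deg
    o,jx,jy=jig(); t=np.radians(tilt)
    x=-np.cos(t)*np.array([0,0,1])-np.sin(t)*jy; z=jx; y=np.cross(z,x)
    return R.from_euler('z',spin,degrees=True)*R.from_matrix(np.c_[x,y,z])
def plan(p,Rt,obs=None):
    o=obs or readout.get_obs(); Rc=R.from_quat(o['ee_rot'])
    w=(Rc.inv()*Rt).as_rotvec(degrees=True); d=Rc.inv().apply(np.array(p)-o['position'])*1000
    print('turn',w.round(1),np.linalg.norm(w).round(1),'shift',d.round(1),np.linalg.norm(d).round(1))
def st():
    o=readout.get_obs(); O,jx,jy=jig(); Rc=R.from_quat(o['ee_rot']); p=o['position']; f=o['ft_force']
    print('t',round(float(o['clock']),2),'pos',np.round(p,4),'jig',(np.array([(p-O)@jx,(p-O)@jy,p[2]])*1000).round(1),'Fjig',np.round([f@jx,f@jy,f[2]],2),'grip',round(float(o['grip_width']),3)); return o
def shift(dj,grip=None):
    # jig-frame mm displacement -> tool mm
    O,jx,jy=jig(); Rc=R.from_quat(readout.get_obs()['ee_rot']); print('shift',Rc.inv().apply(dj[0]*jx+dj[1]*jy+dj[2]*np.array([0,0,1])).round(2))
E
python3 - <<'E'
from h import *
o=st(); print(R.from_quat(o['ee_rot']).as_matrix().round(2)); print(o['joint_pos'])
plan([.5,-.2,.32],Rtool(0))
plan([.5,-.2,.32],Rtool(20))
E
```

```text
t 0.15 pos [ 0.1821 -0.5976  0.2019] jig [-199.2 -651.5  201.9] Fjig [-1.09 -0.05  1.24] grip 1.002
[[-0.    0.96  0.29]
 [ 0.    0.29 -0.96]
 [-1.   -0.   -0.  ]]
[ 1.25239089  0.33274826 -0.06468703  1.46066975  0.02159733  1.34988549
 -0.08849721]
turn [-55.5  -0.1  -0. ] 55.5 shift [-117.8  420.  -287.8] 522.6
turn [-54.9  -9.7 -18.4] 58.7 shift [-117.8  420.  -287.8] 522.6
```

```bash
python3 -m inch '[[[0,0,0],[-50,40,-10],0],[[-6,0,0],[-80,85,-40],0],[[-12,0,0],[-100,130,-70],0],[[-18,0,0],[-118,180,-100],0],[[-24,0,0],[-118,225,-130],0],[[-30,0,0],[-118,270,-160],0],[[-36,0,0],[-118,310,-190],0],[[-42,0,0],[-118,345,-220],0],[[-48,0,0],[-118,385,-255],0],[[-55.5,0,0],[-118,420,-288],0]]'; python3 - <<'E'
from h import *
o=st(); print(o['joint_pos'])
plan([.569,.162,.32],Rtool(0))
plan([.569,.162,.32],Rtool(20))
E
```

```text
clock: 1.4
position: [0.5006, -0.198, 0.32]
ee_rot: [0.107, 0.699, -0.106, 0.699]
ft_force: [-0.3, -1.6, 0.0]
grip_width: 0.999
t 1.4 pos [ 0.5006 -0.198   0.32  ] jig [ -16.3 -174.3  320. ] Fjig [ 0.18 -1.59  0.05] grip 0.999
[ 0.73867929  0.13798775 -0.49894519  1.46793205  0.06486141  1.5531425
 -0.05951354]
turn [ 0.3 -0.  -0.1] 0.3 shift [  0.4 364.  -41.8] 366.4
turn [  0.3   0.  -20.1] 20.1 shift [  0.4 364.  -41.8] 366.4
```

```bash
python3 -m inch '[[[0,0,0],[0,50,-5],0],[[0,0,0],[0,100,-12],0],[[0,0,0],[0,150,-18],0],[[0,0,0],[0,200,-24],0],[[0,0,0],[0,250,-30],0],[[0,0,0],[0,305,-36],0],[[0,0,0],[0,340,-40],0],[[0,0,0],[0,364,-42],0],[[0,0,0],[0,364,-42],0]]'; python3 - <<'E'
from h import *
o=st(); print(o['joint_pos'])
c=camera('wrist'); np.savez('pics/w1.npz',pos=o['position'],rot=o['ee_rot'],**c); cv2.imwrite('pics/w1.png',cv2.resize(c['pixels'][:,:,::-1],(800,600),interpolation=cv2.INTER_CUBIC))
E
```

```text
clock: 2.52
position: [0.5683, 0.1641, 0.3198]
ee_rot: [0.106, 0.7, -0.105, 0.699]
ft_force: [-0.1, -0.6, -0.3]
grip_width: 0.998
t 2.52 pos [0.5683 0.1641 0.3198] jig [-61.1 191.3 319.8] Fjig [ 0.1  -0.6  -0.34] grip 0.998
[ 0.22171446  0.30770532 -0.75049353  1.31970925  0.20556685  1.59357762
 -0.79877725]
```

View pics/w1.png

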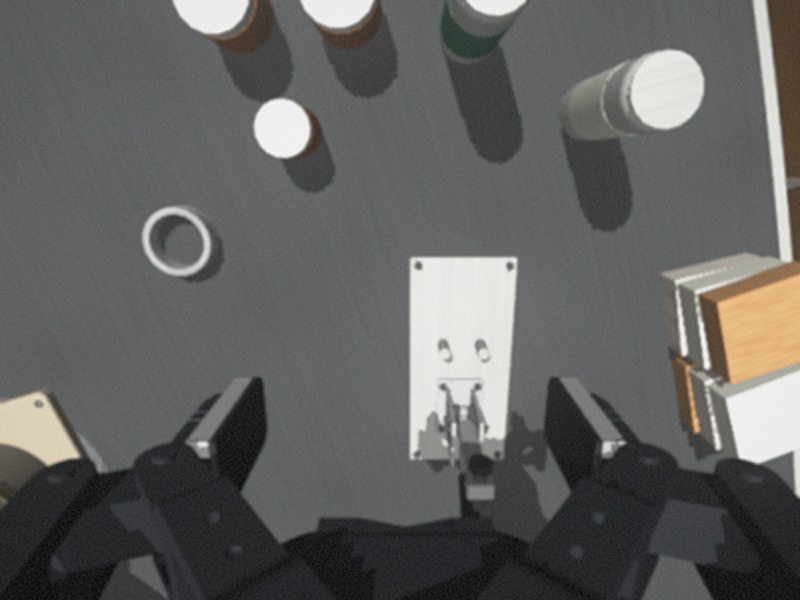

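```bash
cat >> h.py <<'E'
def wcam(f):
    d=dict(np.load(f)); T=np.eye(4); T[:3,:3]=R.from_quat(d['rot']).as_matrix(); T[:3,3]=d['pos']
    d['extrinsics']=np.linalg.inv(T@d['T_tool_cam']); return d
def tojig(P):
    O,jx,jy=jig(); P=np.atleast_2d(P); return np.c_[(P-O)@jx,(P-O)@jy,P[:,2]]*1000
E
python3 - <<'E'
from h import *
c=wcam('pics/w1.npz'); im=c['pixels'].astype(int)
m=((im.min(2)>150)&(im.max(2)-im.min(2)<30)).astype(np.uint8)
n,l,s,ce=cv2.connectedComponentsWithStats(m)
for i in range(1,n):
    if s[i,4]>100: print(s[i],ce[i].round(1))
i=l[82,181]; 
cc=max(cv2.findContours((l==i).astype(np.uint8),cv2.RETR_EXTERNAL,cv2.CHAIN_APPROX_NONE)[0],key=len)
e=cv2.fitEllipse(cc); print('lid',e, ray2plane(c,[e[0]],.058), ray2plane(c,cc[:,0],.058).min(0),ray2plane(c,cc[:,0],.058).max(0))
# plate edges: fit lines in world
P=ray2plane(c,np.argwhere(m[:,:]>0)[:,::-1],.012)
i=l[190,290]; cc=max(cv2.findContours((l==i).astype(np.uint8),cv2.RETR_EXTERNAL,cv2.CHAIN_APPROX_NONE)[0],key=len)[:,0]
W=tojig(ray2plane(c,cc,.012)); 
L=W[(W[:,0]<-45)&(W[:,1]>0)&(W[:,1]<160)]; Rr=W[(W[:,0]>45)&(W[:,1]>0)&(W[:,1]<160)]; T=W[(W[:,1]>160)&(abs(W[:,0])<45)]
print(len(L),len(Rr),len(T))
for q in (L,Rr): 
    f=np.polyfit(q[:,1],q[:,0],1); print('x at y=100',np.polyval(f,100),'slope deg',np.degrees(np.arctan(f[0])))
f=np.polyfit(T[:,0],T[:,1],1); print('top edge y',np.polyval(f,0),np.degrees(np.arctan(f[0])))
cv2.imwrite('pics/w1z.png',cv2.resize(c['pixels'][150:310,250:350,::-1],None,fx=3.7,fy=3.7,interpolation=cv2.INTER_CUBIC))
E
```

```text
[110   0  49  22 806] [135.    8.7]
[192   0  47  18 630] [215.3   7. ]
[298   0  39  10 280] [316.8   3.7]
[ 428    0   79  194 2206] [481.7 118.3]
[ 398   32   53   51 2041] [425.1  56.1]
[ 162   63   37   38 1098] [180.   81.6]
[ 91 132  44  44 549] [112.4 154. ]
[ 262  164   69  130 6949] [294.3 216.8]
[432 185   8  43 152] [435.7 208.5]
[445 195  10  42 145] [449.7 217.9]
[ 447  232   65   86 2561] [489.6 265.9]
lid ((180.03207397460938, 81.57178497314453), (35.28050994873047, 37.75554275512695), 157.3833465576172) [[0.49325777 0.2910402  0.058     ]] [0.46846058 0.26634923 0.058     ] [0.51773959 0.31537068 0.058     ]
89 89 56
x at y=100 -57.85776861767978 slope deg -0.5631632116681637
x at y=100 51.83715582891164 slope deg -0.2972376986773507
top edge y 168.04619097029644 0.5111852122499507
```

View pics/w1z.png

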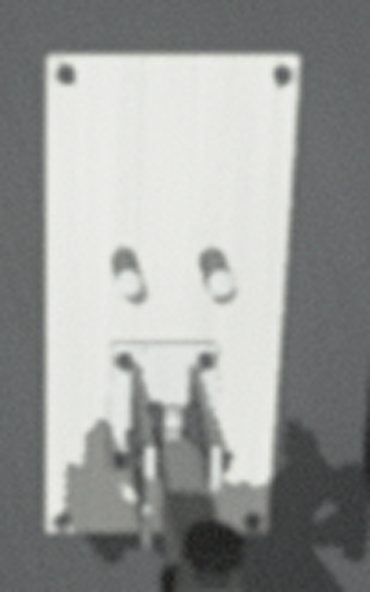

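```bash
sed -i 's/^NEST=.*/NEST=np.array([.5955,.0576]); JY=np.array([.2949,.9553]); JY\/=np.linalg.norm(JY); /' h.py; cat >> h.py <<'E'
def tcp(foot,h,tilt=15,back=0):
    Rt=Rtool(tilt); x=Rt.as_matrix()[:,0]
    return np.array([foot[0],foot[1],foot[2]+h])+(.019-back)*x, Rt
E
python3 - <<'E'
from h import *
J=[.4933,.2910,0]; print('jar jig',tojig(np.array([J])))
p,Rt=tcp(J,.040,15,.12); print(p); plan(p,Rt)
p,Rt=tcp(J,.040,15,.0); print(p); plan(p,Rt)
E
```

```text
jar jig [[-166.49761211  292.87028066    0.        ]]
[0.50101058 0.31597768 0.13755851]
turn [ -0.1  -0.1 -15. ] 15.0 shift [ 182.7  126.6 -109.7] 247.9
[0.49184949 0.28630123 0.02164741]
turn [ -0.1  -0.1 -15. ] 15.0 shift [ 298.6   95.4 -109.5] 332.0
```

```bash
python3 -m inch '[[[0,0,0],[10,35,-30],0],[[0,0,-4],[40,70,-60],0],[[0,0,-8],[80,110,-90],0],[[0,0,-12],[120,125,-108],0],[[0,0,-15],[155,127,-110],0],[[0,0,-15],[183,127,-110],0],[[0,0,-15],[183,127,-110],0]]'; python3 - <<'E'
from h import *
o=st(); print(o['joint_pos'])
c=camera('wrist'); np.savez('pics/w2.npz',pos=o['position'],rot=o['ee_rot'],**c); cv2.imwrite('pics/w2.png',c['pixels'][:,:,::-1])
p,Rt=tcp([.4933,.2910,0],.040,15,.0); print(p); plan(p,Rt)
E
```

```text
clock: 3.45
position: [0.5007, 0.3143, 0.1354]
ee_rot: [0.013, 0.708, -0.197, 0.678]
ft_force: [-0.5, 0.7, -0.1]
grip_width: 1.0
t 3.45 pos [0.5007 0.3143 0.1354] jig [-166.3  317.3  135.4] Fjig [-0.64  0.52 -0.06] grip 1.0
[-0.21354713  0.58548769 -0.73679491  1.40179929  0.46878444  1.55894423
 -1.28212705]
[0.49184949 0.28630123 0.02164741]
turn [-0.1 -0.2  0. ] 0.2 shift [119.5   0.8  -0.3] 119.5
```

View pics/w2.png

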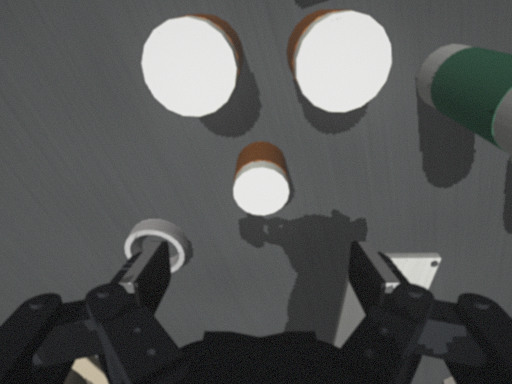

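```bash
python3 - <<'E'
from h import *
c=wcam('pics/w2.npz'); im=c['pixels'].astype(int)
m=((im.min(2)>170)&(im.max(2)-im.min(2)<30)).astype(np.uint8)
n,l,s,ce=cv2.connectedComponentsWithStats(m); i=l[188,261]; print(s[i])
cc=max(cv2.findContours((l==i).astype(np.uint8),cv2.RETR_EXTERNAL,cv2.CHAIN_APPROX_NONE)[0],key=len)
e=cv2.fitEllipse(cc); print(e, ray2plane(c,[e[0]],.058),tojig(ray2plane(c,[e[0]],.058)))
E
```

```text
[ 233  166   56   49 2121]
((260.4998779296875, 190.52256774902344), (47.58518600463867, 54.848472595214844), 92.20999145507812) [[0.49346228 0.29224221 0.058     ]] [[-166.70896355  294.10508858   58.        ]]
```

Consistent to ~1 mm. Descend and grip.

```bash
python3 -m inch '[[[0,0,0],[45,1,0],0],[[0,0,0],[85,1,0],0],[[0,0,0],[110,1,0],0],[[0,0,0],[119,1,0],0],[[0,0,0],[119,1,0],0.2],[[0,0,0],[119,1,0],0.6],[[0,0,0],[119,1,0],0.6],[[0,0,0],[119,1,0],0.6],[[0,0,0],[119,1,0],0.6]]' 25; python3 - <<'E'
from h import *
o=st()
E
```

```text
clock: 4.62
position: [0.4932, 0.2875, 0.0238]
ee_rot: [0.015, 0.707, -0.196, 0.679]
ft_force: [0.6, -0.7, 5.7]
grip_width: 0.549
t 4.62 pos [0.4932 0.2875 0.0238] jig [-165.6  289.5   23.8] Fjig [ 0.74 -0.45  5.66] grip 0.549
```

```bash
python3 -m inch '[[[0,0,0],[-5,0,0],0.6],[[0,0,0],[-20,0,0],0.6],[[0,0,0],[-40,0,0],0.6],[[0,0,0],[-60,0,0],0.6],[[0,0,0],[-60,0,0],0.6]]'; python3 - <<'E'
from h import *
o=st()
c=camera('wrist'); np.savez('pics/w3.npz',pos=o['position'],rot=o['ee_rot'],**c); cv2.imwrite('pics/w3.png',c['pixels'][:,:,::-1])
c=camera('scene'); save(c,'s3')
cv2.imwrite('pics/s3z.png',cv2.resize(c['pixels'][90:270,250:450,::-1],None,fx=3.3,fy=3.3,interpolation=cv2.INTER_CUBIC))
E
```

```text
clock: 5.25
position: [0.4986, 0.3037, 0.084]
ee_rot: [0.016, 0.706, -0.195, 0.68]
ft_force: [-0.4, 0.6, -2.4]
grip_width: 0.541
t 5.25 pos [0.4986 0.3037 0.084 ] jig [-165.2  306.6   84. ] Fjig [-0.53  0.42 -2.43] grip 0.541
```

View pics/w3.png

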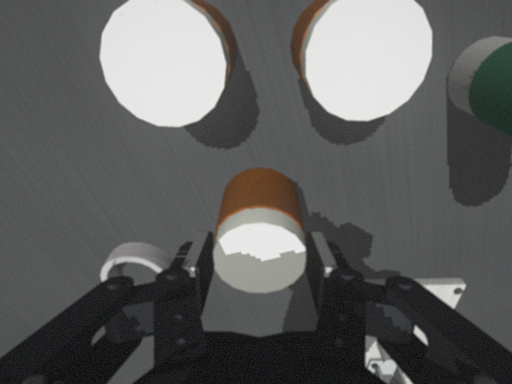

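View pics/s3z.png

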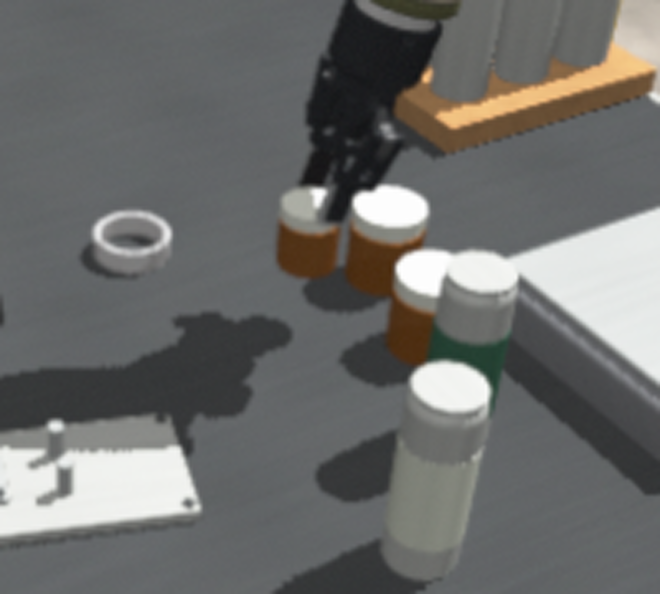

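```bash
python3 - <<'E'
from h import *
O,jx,jy=jig()
plan(O+.124*jy+np.array([0,0,.075]),Rtool(15))
plan(O+.124*jy+np.array([0,0,.0445]),Rtool(15))
E
```

```text
turn [-0.2 -0.  -0.1] 0.2 shift [  52.9 -172.5  166. ] 245.2
turn [-0.2 -0.  -0.1] 0.2 shift [  82.4 -164.7  166. ] 247.9
```

```bash
python3 -m inch '[[[0,0,0],[7,-22,22],0.6],[[0,0,0],[14,-47,45],0.6],[[0,0,0],[22,-72,70],0.6],[[0,0,0],[30,-98,95],0.6],[[0,0,0],[38,-124,120],0.6],[[0,0,0],[45,-148,144],0.6],[[0,0,0],[51,-165,160],0.6],[[0,0,0],[53,-172,166],0.6],[[0,0,0],[53,-172,166],0.6]]'; python3 - <<'E'
from h import *
o=st(); print(o['joint_pos'])
c=camera('wrist'); np.savez('pics/w4.npz',pos=o['position'],rot=o['ee_rot'],**c); cv2.imwrite('pics/w4.png',c['pixels'][:,:,::-1])
c=camera('scene'); save(c,'s4')
cv2.imwrite('pics/s4z.png',cv2.resize(c['pixels'][90:270,180:380,::-1],None,fx=3.3,fy=3.3,interpolation=cv2.INTER_CUBIC))
E
```

```text
clock: 6.48
position: [0.6024, 0.0814, 0.0746]
ee_rot: [0.015, 0.707, -0.196, 0.679]
ft_force: [-1.2, 0.7, -1.4]
grip_width: 0.546
t 6.47 pos [0.6024 0.0814 0.0746] jig [ -0.4 124.8  74.6] Fjig [-1.38  0.34 -1.44] grip 0.546
[ 0.12961051  0.58665035 -0.64421147  1.50611354  0.53630766  1.3779399
 -0.92938399]
```

View pics/w4.png

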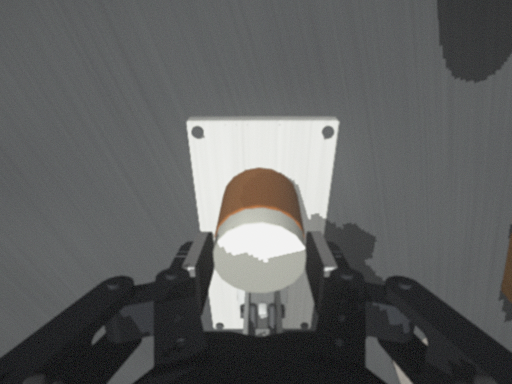

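View pics/s4z.png

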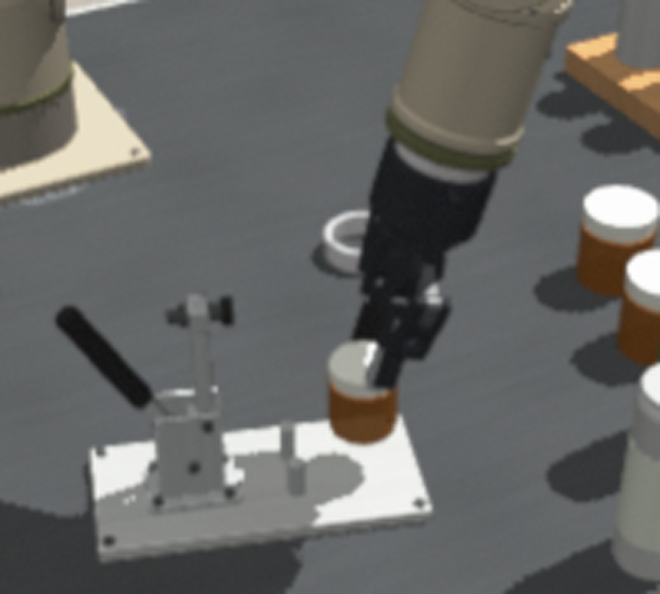

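```bash
python3 - <<'E'
from h import *
c=wcam('pics/w4.npz'); im=c['pixels'].astype(int)
W=tojig(ray2plane(c,[[187,118.5],[338.5,118.5],[197.5,131.5],[328.5,131.5]],.012)); print(W.round(1))
# holes / plate edge rows
m=((im.min(2)>140)&(im.max(2)-im.min(2)<30)).astype(np.uint8)
for r in (145,160,175,190,205,215):
    x=np.where(m[r,150:380])[0]+150; a,b=x.min()-.5,x.max()+.5; w=tojig(ray2plane(c,[[a,r],[b,r]],.012)); print(r,w[:,:2].round(1).tolist(),w[:,0].mean().round(2))
# jar sides: nonwhite amber
am=(im[:,:,0]>im[:,:,2]+30)&(im[:,:,0]>60)
for r in (185,195,205): x=np.where(am[r,200:320])[0]+200; print(r,x.min(),x.max(),(x.min()+x.max())/2)
lidm=((im.min(2)>120))
plan(readout.get_obs()['position'],Rtool(15))
shift([0,0,-28]);shift([0,-10,0]);shift([1,0,0])
E
```

```text
[[-52.6 170.9  12. ]
 [ 54.9 170.6  12. ]
 [-46.2 161.2  12. ]
 [ 48.8 160.9  12. ]]
145 [[-54.8, 150.7], [56.0, 150.4]] 0.6
160 [[-54.7, 138.4], [56.0, 138.1]] 0.61
175 [[-54.7, 125.4], [56.0, 125.1]] 0.62
190 [[-54.8, 111.7], [55.2, 111.3]] 0.23
205 [[-54.8, 97.0], [55.2, 96.7]] 0.23
215 [[-54.2, 86.8], [55.6, 86.5]] 0.66
185 228 291 259.5
195 224 294 259.0
205 222 296 259.0
turn [-0.  -0.  -0.1] 0.1 shift [0. 0. 0.] 0.0
shift [2.706e+01 7.190e+00 2.000e-02]
shift [ 2.57 -9.67  0.01]
shift [-0.  0.  1.]
```

```bash
python3 -m inch '[[[0,0,0],[12,3,2],0.6],[[0,0,0],[24,6.4,2],0.6],[[0,0,0],[32,8.5,2],0.6],[[0,0,0],[34.8,9.2,2],0.6],[[0,0,0],[34.8,9.2,2],0.6]]'; python3 -c "
from h import *
st()"; python3 -m inch '[[[0,0,0],[1.5,0.4,0],0.6],[[0,0,0],[1.5,0.4,0],0.6]]';python3 -c "
from h import *
st()"
```

```text
clock: 7.2
position: [0.604, 0.0822, 0.0387]
ee_rot: [0.014, 0.707, -0.195, 0.679]
ft_force: [-0.8, -0.1, -2.1]
grip_width: 0.542
t 7.2 pos [0.604  0.0822 0.0387] jig [  0.9 126.   38.7] Fjig [-0.7  -0.3  -2.15] grip 0.542
clock: 7.45
position: [0.6041, 0.0821, 0.0373]
ee_rot: [0.014, 0.707, -0.195, 0.679]
ft_force: [0.2, 0.3, -1.2]
grip_width: 0.543
t 7.45 pos [0.6041 0.0821 0.0373] jig [  1.  126.   37.3] Fjig [ 0.12  0.37 -1.25] grip 0.543
```

```bash
for i in 1; do python3 -m inch '[[[0,0,0],[1,0.26,0],0.6],[[0,0,0],[1,0.26,0],0.6]]' >/dev/null; python3 -c "
from h import *
st()"; done; python3 -m inch '[[[0,0,0],[1,0.26,0],0.6],[[0,0,0],[1,0.26,0],0.6]]'>/dev/null;python3 -c "
from h import *
st()"
```

```text
t 7.7 pos [0.6041 0.0821 0.0363] jig [  1.  126.   36.3] Fjig [ 0.14  0.04 -3.07] grip 0.545
t 7.95 pos [0.6045 0.0822 0.0359] jig [  1.3 126.2  35.9] Fjig [-0.39 -0.88  4.98] grip 0.551
```

```bash
python3 -m inch '[[[0,0,0],[1.2,-5,0],0.6],[[0,0,0],[2.5,-10,0],0.6],[[0,0,0],[3.8,-15,0],0.6],[[0,0,0],[5,-20,0],0.6],[[0,0,0],[5.7,-22.3,0],0.6],[[0,0,0],[5.7,-22.3,0],0.6]]' >/dev/null;python3 -c "
from h import *
st()
c=camera('scene'); save(c,'s5')
cv2.imwrite('pics/s5z.png',cv2.resize(c['pixels'][90:270,180:380,::-1],None,fx=3.3,fy=3.3,interpolation=cv2.INTER_CUBIC))
"
```

```text
t 8.7 pos [0.5997 0.0619 0.0386] jig [  2.8 105.3  38.6] Fjig [ 0.04  4.53 14.19] grip 0.544
```

View pics/s5z.png

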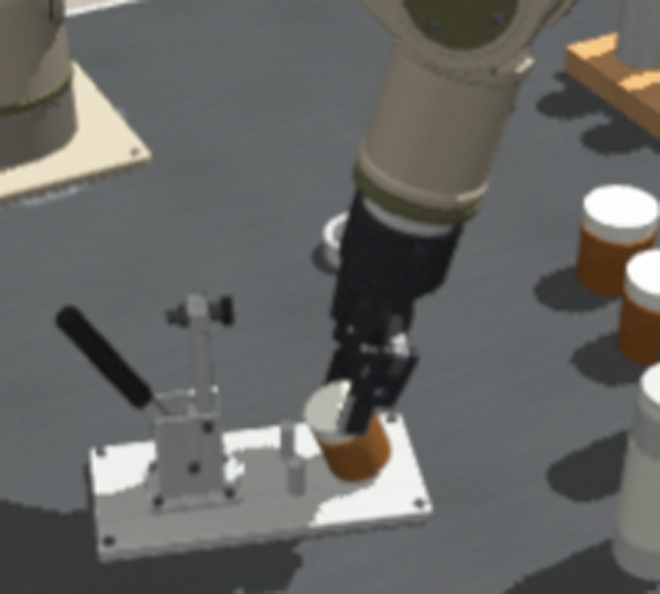

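```bash
python3 -m inch '[[[0,0,0],[-1.2,3.5,0],0.6],[[0,0,0],[-2.4,7,0],0.6],[[0,0,0],[-2.4,7,0],0.6]]' >/dev/null;python3 -c "
from h import *
st()
c=camera('scene'); save(c,'s6')
cv2.imwrite('pics/s6z.png',cv2.resize(c['pixels'][150:270,200:350,::-1],None,fx=4,fy=4,interpolation=cv2.INTER_CUBIC))
"
```

```text
t 9.12 pos [0.6015 0.0693 0.0385] jig [  2.3 112.9  38.5] Fjig [ 0.24 -0.68 -1.66] grip 0.542
```

View pics/s6z.png

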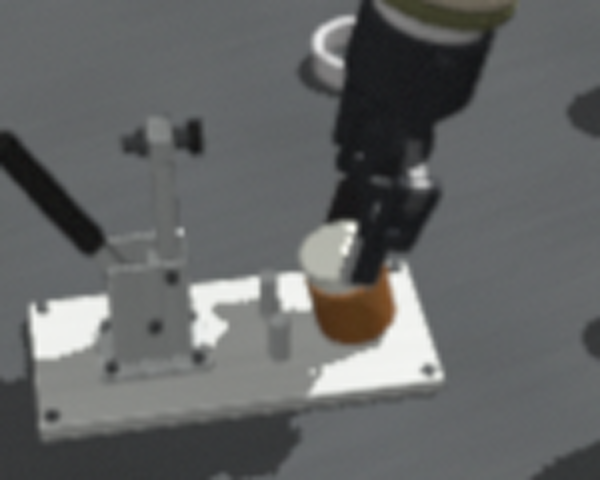

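```bash
python3 -m inch '[[[0,0,0],[1,0.3,0],0.6],[[0,0,0],[2,0.5,0],0.6],[[0,0,0],[2,0.5,0],0.6]]' >/dev/null;python3 -c "
from h import *
st()"; python3 -m inch '[[[0,0,0],[0,0,0],0.45],[[0,0,0],[0,0,0],0.4],[[0,0,0],[0,0,0],0.35],[[0,0,0],[0,0,0],0.3],[[0,0,0],[0,0,0],0.3],[[0,0,0],[0,0,0],0.3]]' >/dev/null; python3 -c "
from h import *
o=st()
c=camera('scene'); save(c,'s7')
cv2.imwrite('pics/s7z.png',cv2.resize(c['pixels'][150:270,200:350,::-1],None,fx=4,fy=4,interpolation=cv2.INTER_CUBIC))
c=camera('wrist'); np.savez('pics/w7.npz',pos=o['position'],rot=o['ee_rot'],**c); cv2.imwrite('pics/w7.png',c['pixels'][:,:,::-1])
"
```

```text
t 9.55 pos [0.6018 0.0695 0.0372] jig [  2.5 113.2  37.2] Fjig [-1.63  1.14  5.67] grip 0.543
t 10.3 pos [0.6018 0.0695 0.0372] jig [  2.5 113.2  37.2] Fjig [ 0.32  0.37 -0.5 ] grip 0.699
```

View pics/s7z.png

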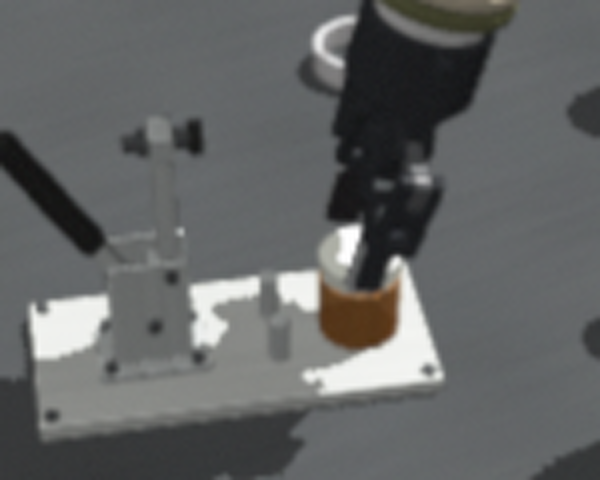

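View pics/w7.png

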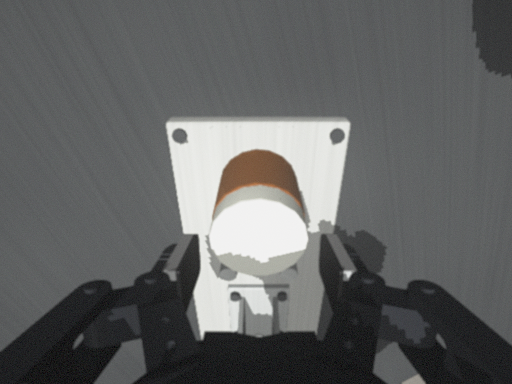

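```bash
python3 - <<'E'
from h import *
c=wcam('pics/w7.npz'); im=c['pixels'].astype(int)
m=((im.min(2)>140)&(im.max(2)-im.min(2)<30)).astype(np.uint8)
for r in (145,165,185,205,220):
    x=np.where(m[r,130:380])[0]+130; a,b=x.min()-.5,x.max()+.5; w=tojig(ray2plane(c,[[a,r],[b,r]],.012)); print(r,w[:,:2].round(1).tolist(),w[:,0].mean().round(2))
am=(im[:,:,0]>im[:,:,2]+30)&(im[:,:,0]>60)
for r in (165,175,185): x=np.where(am[r,200:320])[0]+200; print(r,x.min(),x.max(),(x.min()+x.max())/2)
print(tojig(ray2plane(c,[[258,118]],.012)))
# lid top ellipse estimate: extreme pts left,right,bottom
print(tojig(ray2plane(c,[[210,237],[307.5,237],[259,275],[259,201]],.070)).round(1))
E
```

```text
145 [[-53.9, 154.8], [55.7, 154.6]] 0.91
165 [[-54.0, 141.2], [55.8, 141.0]] 0.88
185 [[-54.2, 126.6], [55.9, 126.3]] 0.84
205 [[-54.4, 110.8], [55.3, 110.5]] 0.45
220 [[-54.1, 98.1], [55.6, 97.7]] 0.77
165 227 289 258.0
175 222 292 257.0
185 220 295 257.5
[[  0.90150404 171.49655404  12.        ]]
[[-22.6 130.6  70. ]
 [ 25.  130.5  70. ]
 [  1.3 104.5  70. ]
 [  1.3 151.5  70. ]]
```

```bash
sed -i 's/^NEST=np.array(\[.5955,.0576\])/NEST=np.array([.5966,.0583])/' h.py; python3 - <<'E'
from h import *
O,jx,jy=jig(); st()
plan(O+.0004*jx+.175*jy+np.array([0,0,.100]),Rtool(15))
plan(O+.0004*jx+.175*jy+np.array([0,0,.030]),Rtool(15))
E
```

```text
t 10.4 pos [0.6018 0.0695 0.0372] jig [  1.7 112.3  37.2] Fjig [ 0.72  0.06 -0.1 ] grip 0.702
turn [-0.   0.3 -0.4] 0.4 shift [-76.7  44.8  -0.9] 88.8
turn [-0.   0.3 -0.4] 0.4 shift [-8.9 62.5 -1.2] 63.2
```

```bash
python3 -m inch '[[[0,0,0],[-15,0,0],0.3],[[0,0,0],[-40,0,0],0.3],[[0,0,0],[-70,0,0],0.3],[[0,0,0],[-78,22,-1],0.5],[[0,0,0],[-77,45,-1],0.66],[[0,0,0],[-75,62,-1],0.66],[[0,0,0],[-50,63,-1],0.66],[[0,0,0],[-25,63,-1],0.66],[[0,0,0],[-9,63,-1],0.66],[[0,0,0],[-9,63,-1],0.66]]' >/dev/null;python3 -c "
from h import *
o=st()
c=camera('scene'); save(c,'s8')
cv2.imwrite('pics/s8z.png',cv2.resize(c['pixels'][150:270,200:350,::-1],None,fx=4,fy=4,interpolation=cv2.INTER_CUBIC))
c=camera('wrist'); np.savez('pics/w8.npz',pos=o['position'],rot=o['ee_rot'],**c); cv2.imwrite('pics/w8.png',c['pixels'][:,:,::-1])
"
```

```text
t 11.65 pos [0.619  0.1296 0.0292] jig [  0.4 174.7  29.2] Fjig [ 0.35 -0.62  1.3 ] grip 0.339
```

View pics/s8z.png

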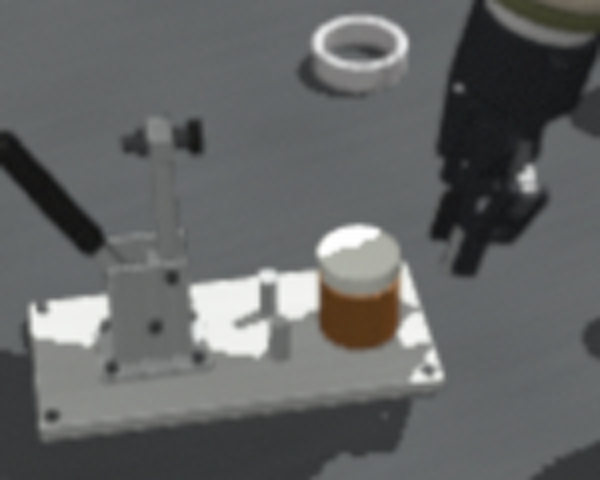

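View pics/w8.png

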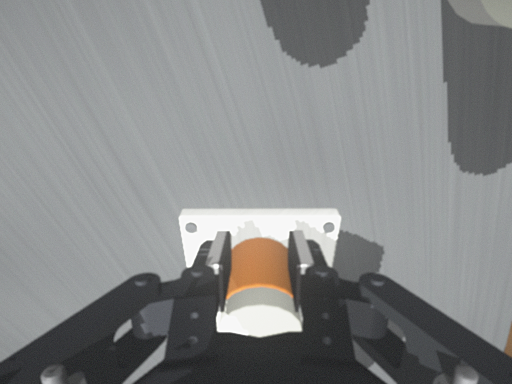

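```bash
python3 -m inch '[[[0,0,0],[6,-3,0],0.66],[[0,0,0],[7.4,-8.4,0],0.66],[[0,0,0],[8.2,-11.2,0],0.66],[[0,0,0],[9,-14.1,0],0.66],[[0,0,0],[10,-18,0],0.66],[[0,0,0],[10,-18,0],0.66]]' >/dev/null;python3 -c "
from h import *
o=st()
c=camera('scene'); save(c,'s9')
cv2.imwrite('pics/s9z.png',cv2.resize(c['pixels'][150:270,200:350,::-1],None,fx=4,fy=4,interpolation=cv2.INTER_CUBIC))
shift([0,-10,0])
plan(o['position'],Rtool(15))
"
```

```text
t 12.5 pos [0.6141 0.1111 0.0257] jig [  1.1 155.6  25.7] Fjig [ 0.79  0.34 -0.03] grip 0.342
shift [ 2.52 -9.68 -0.  ]
turn [-0.   0.3 -0.4] 0.5 shift [ 0.1 -0.3  0.1] 0.3
```

View pics/s9z.png

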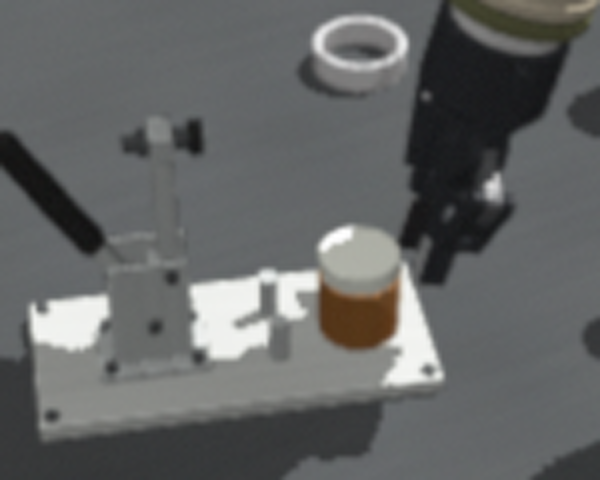

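```bash
python3 -m inch '[[[0,0,0],[0.8,-3,0],0.66],[[0,0,0],[1.5,-6,0],0.66],[[0,0,0],[2.3,-9,0],0.66],[[0,0,0],[3,-12,0],0.66],[[0,0,0],[3.8,-15,0],0.66],[[0,0,0],[3.8,-15,0],0.66]]' >/dev/null;python3 -c "
from h import *
o=st()
c=camera('scene'); save(c,'s10')
cv2.imwrite('pics/s10z.png',cv2.resize(c['pixels'][150:270,200:350,::-1],None,fx=4,fy=4,interpolation=cv2.INTER_CUBIC))
c=camera('wrist'); np.savez('pics/w10.npz',pos=o['position'],rot=o['ee_rot'],**c); cv2.imwrite('pics/w10.png',c['pixels'][:,:,::-1])
"
```

```text
t 13.3 pos [0.6096 0.0964 0.0259] jig [  1.2 140.2  25.9] Fjig [-0.3   2.67  2.01] grip 0.344
```

View pics/s10z.png

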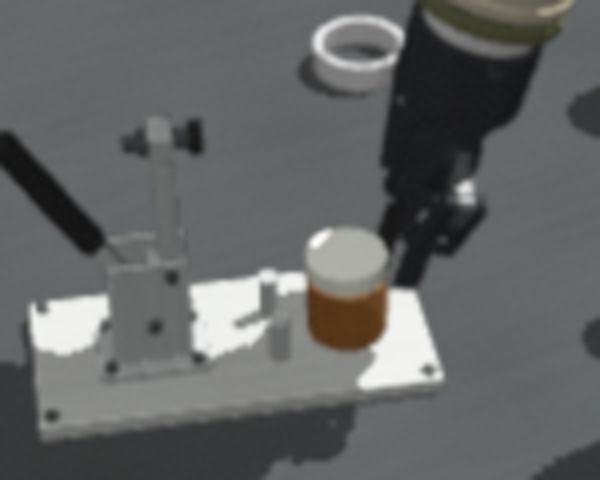

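View pics/w10.png

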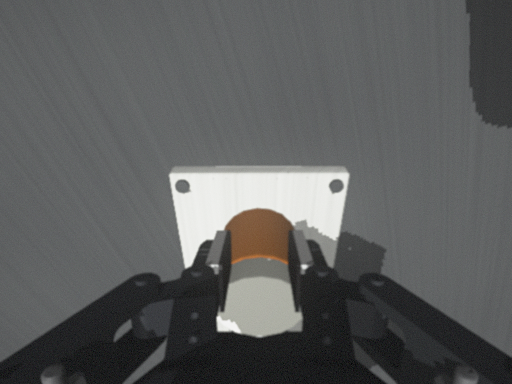

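```bash
python3 -m inch '[[[0,0,0],[0.8,-3,0],0.66],[[0,0,0],[1.5,-6,0],0.66],[[0,0,0],[2.3,-9,0],0.66],[[0,0,0],[3,-12,0],0.66],[[0,0,0],[3,-12,0],0.66]]' >/dev/null;python3 -c "
from h import *
o=st()
c=camera('scene'); save(c,'s11')
cv2.imwrite('pics/s11z.png',cv2.resize(c['pixels'][150:270,200:350,::-1],None,fx=4,fy=4,interpolation=cv2.INTER_CUBIC))
"
```

```text
t 14.03 pos [0.6058 0.0843 0.0259] jig [  1.1 127.6  25.9] Fjig [ 0.36  2.96 -0.39] grip 0.343
```

View pics/s11z.png

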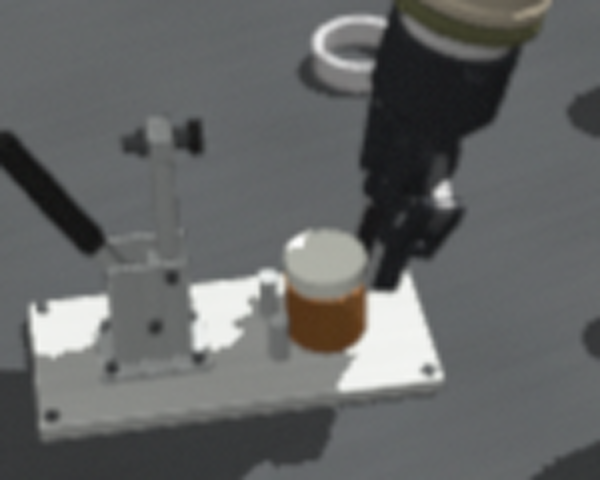

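```bash
cat > s.py <<'E'
from h import *
st()
E
python3 -m inch '[[[0,0,0],[0.4,-1.5,0],0.66],[[0,0,0],[0.5,-2,0],0.66],[[0,0,0],[0.5,-2,0],0.66]]' >/dev/null;python3 s.py
python3 -m inch '[[[0,0,0],[0.25,-1,0],0.66],[[0,0,0],[0.25,-1,0],0.66]]' >/dev/null;python3 s.py

```

```text
t 14.45 pos [0.6052 0.0825 0.0259] jig [  1.  125.7  25.9] Fjig [-0.18  2.32  1.5 ] grip 0.338
t 14.7 pos [0.605  0.0818 0.0261] jig [  1.1 125.   26.1] Fjig [-0.28  3.69  2.6 ] grip 0.338
```

```bash

python3 -m inch '[[[0,0,0],[0.25,-1,0],0.66],[[0,0,0],[0.25,-1,0],0.66]]' >/dev/null;python3 s.py
python3 -m inch '[[[0,0,0],[0.25,-1,0],0.66],[[0,0,0],[0.25,-1,0],0.66]]' >/dev/null;python3 s.py

```

```text
t 14.95 pos [0.6047 0.0806 0.0262] jig [  1.1 123.7  26.2] Fjig [0.26 2.25 1.52] grip 0.344
t 15.2 pos [0.6042 0.0792 0.0259] jig [  1.1 122.2  25.9] Fjig [-0.49  1.68  1.43] grip 0.342
```

```bash

python3 -m inch '[[[0,0,0],[0.25,-1,0],0.66],[[0,0,0],[0.25,-1,0],0.66]]' >/dev/null;python3 s.py
python3 -m inch '[[[0,0,0],[0.25,-1,0],0.66],[[0,0,0],[0.25,-1,0],0.66]]' >/dev/null;python3 s.py
python3 - <<'E'
from h import *
c=camera('scene'); save(c,'s12')
cv2.imwrite('pics/s12z.png',cv2.resize(c['pixels'][190:250,230:330,::-1],None,fx=7,fy=7,interpolation=cv2.INTER_CUBIC))
E
```

```text
t 15.45 pos [0.6038 0.0779 0.0259] jig [  1.1 120.9  25.9] Fjig [-0.06  2.28  0.98] grip 0.339
t 15.7 pos [0.6035 0.0768 0.0259] jig [  1.1 119.7  25.9] Fjig [0.98 2.66 2.27] grip 0.338
```

View pics/s12z.png

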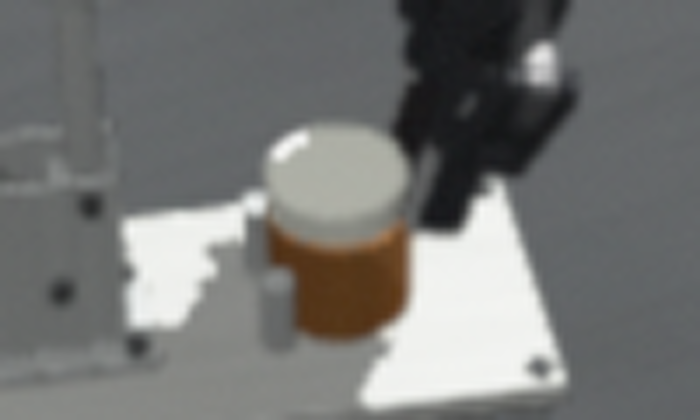

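```bash

python3 -m inch '[[[0,0,0],[0.25,-1,0],0.66],[[0,0,0],[0.25,-1,0],0.66]]' >/dev/null;python3 s.py
python3 -m inch '[[[0,0,0],[0.15,-0.6,0],0.66],[[0,0,0],[0.15,-0.6,0],0.66]]' >/dev/null;python3 s.py

```

```text
t 16.0 pos [0.6032 0.0758 0.0259] jig [  1.1 118.7  25.9] Fjig [0.5  2.73 2.34] grip 0.341
t 16.25 pos [0.6032 0.0755 0.0261] jig [  1.2 118.3  26.1] Fjig [0.14 4.26 1.79] grip 0.339
```

```bash

python3 -m inch '[[[0,0,0],[0.2,-0.8,0],0.66],[[0,0,0],[0.2,-0.8,0],0.66]]' >/dev/null;python3 s.py
python3 - <<'E'
from h import *
o=readout.get_obs()
c=camera('wrist'); np.savez('pics/w13.npz',pos=o['position'],rot=o['ee_rot'],**c); cv2.imwrite('pics/w13.png',c['pixels'][:,:,::-1])
st()
E
```

```text
t 16.5 pos [0.6032 0.0752 0.0262] jig [  1.3 118.1  26.2] Fjig [-0.22  4.73  3.15] grip 0.342
t 16.55 pos [0.6031 0.0752 0.0262] jig [  1.3 118.1  26.2] Fjig [1.76 4.4  2.09] grip 0.336
```

View pics/w13.png

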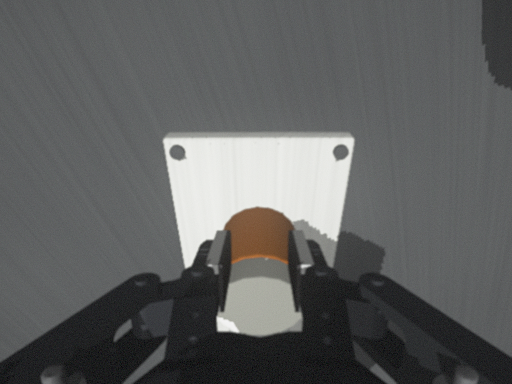

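```bash

python3 -m inch '[[[0,0,0],[0.2,-0.8,0],0.66],[[0,0,0],[0.4,-1.6,0],0.66],[[0,0,0],[0.4,-1.6,0],0.66]]' >/dev/null;python3 s.py
python3 - <<'E'
from h import *
c=wcam('pics/w13.npz'); im=c['pixels'].astype(int)
m=((im.min(2)>140)&(im.max(2)-im.min(2)<30)).astype(np.uint8)
for r in (165,180,195):
    x=np.where(m[r,130:380])[0]+130; a,b=x.min()-.5,x.max()+.5; w=tojig(ray2plane(c,[[a,r],[b,r]],.012)); print(r,a,b,w[:,:2].round(1).tolist(),w[:,0].mean().round(2))
am=(im[:,:,0]>im[:,:,2]+30)&(im[:,:,0]>60)
for r in (212,216,220,224,228): x=np.where(am[r,200:320])[0]+200; print(r,x.min(),x.max(),(x.min()+x.max())/2, tojig(ray2plane(c,[[(x.min()+x.max())/2,r]],.03)).round(1))
print(tojig(ray2plane(c,[[258,132]],.012)))
E
```

```text
t 16.93 pos [0.603  0.0749 0.0265] jig [  1.2 117.8  26.5] Fjig [0.4  6.22 2.29] grip 0.344
165 166.5 350.5 [[-54.8, 151.5], [54.8, 151.1]] 0.02
180 168.5 348.5 [[-55.1, 141.3], [55.1, 140.9]] -0.0
195 171.5 345.5 [[-54.9, 130.5], [54.8, 130.1]] -0.03
212 239 278 258.5 [[ -0.2 129.9  30. ]]
216 233 284 258.5 [[ -0.2 127.1  30. ]]
220 229 288 258.5 [[ -0.2 124.2  30. ]]
224 226 290 258.0 [[ -0.5 121.2  30. ]]
228 225 292 258.5 [[ -0.2 118.3  30. ]]
[[ -0.29189912 171.74793277  12.        ]]
```

```bash

python3 -m inch '[[[0,0,0],[0.4,-1.7,0],0.66],[[0,0,0],[0.4,-1.7,0.5],0.66],[[0,0,0],[0.4,-1.7,1],0.66],[[0,0,0],[0.4,-1.7,1],0.66]]' >/dev/null;python3 s.py
python3 -m inch '[[[0,0,0],[0.4,-1.7,0],0.66],[[0,0,0],[0.4,-1.7,-0.6],0.66],[[0,0,0],[0.4,-1.7,-1],0.66],[[0,0,0],[0.4,-1.7,-1],0.66]]' >/dev/null;python3 s.py
python3 -m inch '[[[0,0,0],[0.4,-1.7,0],0.66],[[0,0,0],[0.4,-1.7,-0.6],0.66],[[0,0,0],[0.4,-1.7,-1],0.66],[[0,0,0],[0.4,-1.7,-1],0.66]]' >/dev/null;python3 s.py

```

```text
t 17.43 pos [0.6034 0.0748 0.0266] jig [  1.6 117.7  26.6] Fjig [-2.19  7.67  2.79] grip 0.341
t 17.93 pos [0.6027 0.0748 0.0269] jig [  1.  117.6  26.9] Fjig [2.2  8.91 1.27] grip 0.342
t 18.43 pos [0.6024 0.0747 0.0274] jig [  0.7 117.4  27.4] Fjig [2.62 8.18 2.3 ] grip 0.343
```

```bash

python3 -m inch '[[[0,0,0],[0.4,-1.5,0.3],0.66],[[0,0,0],[0.4,-1.6,0.6],0.66],[[0,0,0],[0.4,-1.6,0.6],0.66],[[0,0,0],[0.4,-1.6,0.6],0.66]]' >/dev/null;python3 s.py
python3 -m inch '[[[0,0,0],[0.4,-1.6,0],0.66],[[0,0,0],[0.4,-1.6,0],0.66],[[0,0,0],[0.4,-1.6,0],0.66]]' >/dev/null;python3 s.py
python3 - <<'E'
from h import *
o=readout.get_obs()
c=camera('wrist'); np.savez('pics/w14.npz',pos=o['position'],rot=o['ee_rot'],**c); 
c=camera('scene'); save(c,'s14')
cv2.imwrite('pics/s14z.png',cv2.resize(c['pixels'][190:250,230:330,::-1],None,fx=7,fy=7,interpolation=cv2.INTER_CUBIC))
st()
c=wcam('pics/w14.npz'); im=c['pixels'].astype(int)
m=((im.min(2)>140)&(im.max(2)-im.min(2)<30)).astype(np.uint8)
for r in (165,180,195):
    x=np.where(m[r,130:380])[0]+130; a,b=x.min()-.5,x.max()+.5; w=tojig(ray2plane(c,[[a,r],[b,r]],.012)); print(r,w[:,0].mean().round(2))
am=(im[:,:,0]>im[:,:,2]+30)&(im[:,:,0]>60)
for r in (212,216,220,224,228): x=np.where(am[r,200:320])[0]+200; print(r,x.min(),x.max(), tojig(ray2plane(c,[[(x.min()+x.max())/2,r]],.03)).round(1))
E
```

```text
t 18.93 pos [0.6028 0.0745 0.0275] jig [  1.2 117.3  27.5] Fjig [0.56 8.45 2.74] grip 0.345
t 19.3 pos [0.6028 0.0745 0.0276] jig [  1.1 117.3  27.6] Fjig [0.84 7.54 0.79] grip 0.338
t 19.4 pos [0.6028 0.0745 0.0277] jig [  1.1 117.3  27.7] Fjig [0.27 7.33 1.52] grip 0.338
165 -0.21
180 -0.16
195 -0.12
212 236 282 [[-1.000e-01  1.281e+02  3.000e+01]]
216 231 286 [[ -0.4 125.2  30. ]]
220 228 289 [[ -0.4 122.3  30. ]]
224 225 292 [[ -0.4 119.4  30. ]]
228 224 293 [[ -0.3 116.4  30. ]]
```

View pics/s14z.png

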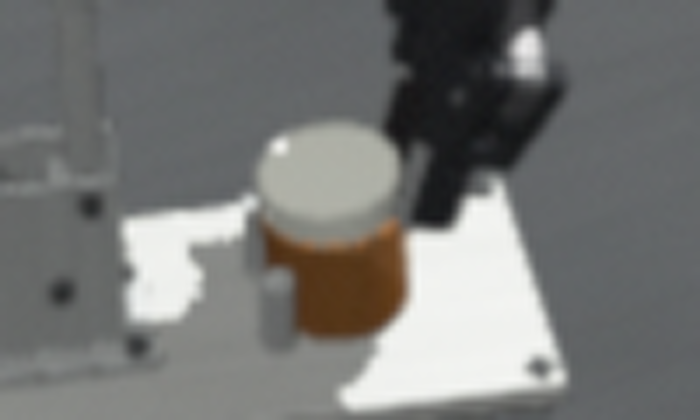

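```bash

python3 - <<'E'
from h import *
s=np.load('pics/s14.npz')
for z in (.02,.03,.04,.05): print(z,tojig(ray2plane(s,[[292.5,222]],z)).round(1))
E
```

```text
0.02 [[-19.6 139.1  20. ]]
0.03 [[ -8.6 136.7  30. ]]
0.04 [[  2.4 134.2  40. ]]
0.05 [[ 13.4 131.8  50. ]]
```

```bash

python3 -m inch '[[[0,0,0],[-0.5,2,0],0.66],[[0,0,0],[-1,3.9,0],0.66],[[0,0,0],[3,5,0],0.66],[[0,0,0],[6.7,6,0],0.66],[[0,0,0],[6.7,6,0],0.66]]' >/dev/null;python3 s.py
python3 -m inch '[[[0,0,0],[2.5,0.7,0],0.66],[[0,0,0],[4.8,1.3,0],0.66],[[0,0,0],[4.8,1.3,0],0.66]]' >/dev/null;python3 s.py
python3 - <<'E'
from h import *
c=camera('scene'); save(c,'s15')
cv2.imwrite('pics/s15z.png',cv2.resize(c['pixels'][190:250,230:330,::-1],None,fx=7,fy=7,interpolation=cv2.INTER_CUBIC))
E
```

```text
t 20.02 pos [0.604  0.0785 0.0194] jig [  1.1 121.5  19.4] Fjig [0.63 1.11 0.93] grip 0.341
t 20.4 pos [0.604  0.0786 0.0142] jig [  1.1 121.6  14.2] Fjig [0.54 1.25 0.19] grip 0.342
```

View pics/s15z.png

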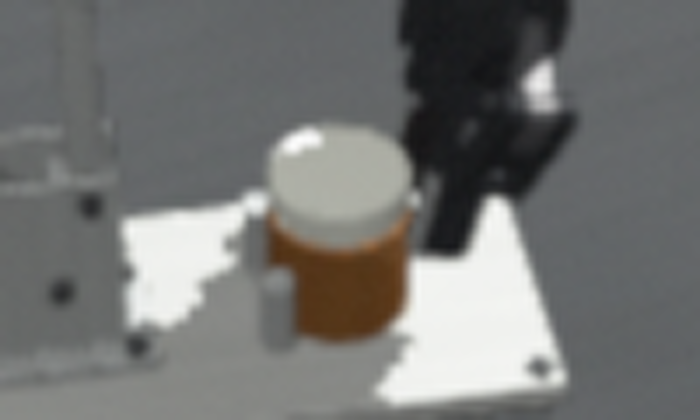

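```bash

python3 -m inch '[[[0,0,0],[2.5,0.7,0],0.66],[[0,0,0],[4.8,1.3,0],0.66],[[0,0,0],[4.8,1.3,0],0.66]]' >/dev/null;python3 s.py
python3 -m inch '[[[0,0,0],[1.5,0.4,0],0.66],[[0,0,0],[2.9,0.8,0],0.66],[[0,0,0],[2.9,0.8,0],0.66]]' >/dev/null;python3 s.py
python3 - <<'E'
from h import *
s=np.load('pics/s15.npz')
for z in (.02,.03,.04,.05): print(z,tojig(ray2plane(s,[[294.5,226]],z)).round(1))
E
```

```text
t 20.82 pos [0.604  0.0786 0.009 ] jig [  1.1 121.6   9. ] Fjig [0.34 1.91 0.79] grip 0.342
t 21.2 pos [0.604  0.0786 0.0058] jig [  1.  121.6   5.8] Fjig [0.33 1.17 1.21] grip 0.342
0.02 [[ -4.3 141.   20. ]]
0.03 [[  6.5 138.5  30. ]]
0.04 [[ 17.4 136.   40. ]]
0.05 [[ 28.2 133.5  50. ]]
```

```bash

python3 -m inch '[[[0,0,0],[0.4,-1.5,0],0.66],[[0,0,0],[0.65,-2.5,0],0.66],[[0,0,0],[0.65,-2.5,0],0.66]]' >/dev/null;python3 s.py
python3 -m inch '[[[0,0,0],[0.25,-1,0],0.66],[[0,0,0],[0.25,-1,0],0.66]]' >/dev/null;python3 s.py
python3 -m inch '[[[0,0,0],[0.25,-1,0],0.66],[[0,0,0],[0.25,-1,0],0.66]]' >/dev/null;python3 s.py

```

```text
t 21.57 pos [0.6037 0.0771 0.0061] jig [  1.2 120.1   6.1] Fjig [0.19 6.32 0.3 ] grip 0.34
t 21.82 pos [0.6037 0.0771 0.0062] jig [  1.2 120.1   6.2] Fjig [ 1.42  5.48 -0.67] grip 0.338
t 22.07 pos [0.6037 0.0772 0.0062] jig [  1.2 120.1   6.2] Fjig [ 1.5   5.4  -1.01] grip 0.34
```

```bash

python3 -m inch '[[[0,0,0],[0.35,-1.3,0],0.66],[[0,0,0],[0.35,-1.3,0.5],0.66],[[0,0,0],[0.35,-1.3,1],0.66],[[0,0,0],[0.35,-1.3,1],0.66]]' >/dev/null;python3 s.py
python3 -m inch '[[[0,0,0],[0.35,-1.3,0],0.66],[[0,0,0],[0.35,-1.3,-0.6],0.66],[[0,0,0],[0.35,-1.3,-1.1],0.66],[[0,0,0],[0.35,-1.3,-1.1],0.66]]' >/dev/null;python3 s.py
python3 -m inch '[[[0,0,0],[0.35,-1.3,0],0.66],[[0,0,0],[0.35,-1.3,-0.6],0.66],[[0,0,0],[0.35,-1.3,-1.1],0.66],[[0,0,0],[0.35,-1.3,-1.1],0.66]]' >/dev/null;python3 s.py
python3 - <<'E'
from h import *
c=camera('scene'); save(c,'s16')
cv2.imwrite('pics/s16z.png',cv2.resize(c['pixels'][190:250,230:330,::-1],None,fx=7,fy=7,interpolation=cv2.INTER_CUBIC))
E
```

```text
t 22.57 pos [0.6041 0.0771 0.0062] jig [  1.6 120.2   6.2] Fjig [-0.58  5.53  1.06] grip 0.342
t 23.07 pos [0.6034 0.0773 0.0064] jig [  0.9 120.2   6.4] Fjig [2.65 6.64 0.1 ] grip 0.336
t 23.57 pos [0.6031 0.0775 0.0068] jig [  0.5 120.3   6.8] Fjig [ 3.83  6.93 -0.9 ] grip 0.343
```

View pics/s16z.png

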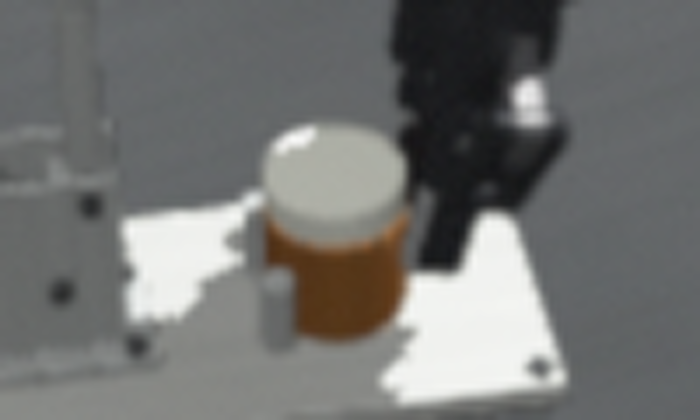

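```bash

python3 -m inch '[[[0,0,0],[0.35,-1.3,0.5],0.66],[[0,0,0],[0.35,-1.3,1],0.66],[[0,0,0],[0.35,-1.3,1.3],0.66],[[0,0,0],[0.35,-1.3,1.3],0.66]]' >/dev/null;python3 s.py
python3 -m inch '[[[0,0,0],[0.35,-1.3,0.5],0.66],[[0,0,0],[0.35,-1.3,0.8],0.66],[[0,0,0],[0.35,-1.3,0.8],0.66]]' >/dev/null;python3 s.py
python3 -m inch '[[[0,0,0],[0.35,-1.3,0.5],0.66],[[0,0,0],[0.35,-1.3,0.8],0.66],[[0,0,0],[0.35,-1.3,0.8],0.66]]' >/dev/null;python3 s.py
python3 -m inch '[[[0,0,0],[0.35,-1.3,0.5],0.66],[[0,0,0],[0.35,-1.3,0.8],0.66],[[0,0,0],[0.35,-1.3,0.8],0.66]]' >/dev/null;python3 s.py

```

```text
t 24.12 pos [0.6039 0.0772 0.0067] jig [  1.4 120.2   6.7] Fjig [0.31 5.71 0.  ] grip 0.342
t 24.5 pos [0.604  0.0773 0.0066] jig [  1.5 120.3   6.6] Fjig [-1.1   6.03 -0.16] grip 0.34
t 24.88 pos [0.604  0.0774 0.0065] jig [  1.4 120.5   6.5] Fjig [-1.84  5.95  0.72] grip 0.339
t 25.25 pos [0.604  0.0775 0.0064] jig [  1.4 120.5   6.4] Fjig [-2.43  5.23  0.26] grip 0.341
```

```bash

python3 -m inch '[[[0,0,0],[0.35,-1.3,-0.2],0.66],[[0,0,0],[0.4,-1.5,-0.3],0.66],[[0,0,0],[0.4,-1.5,-0.3],0.66],[[0,0,0],[0.4,-1.5,-0.3],0.66],[[0,0,0],[0.4,-1.5,-0.3],0.66]]' >/dev/null;python3 s.py
python3 -m inch '[[[0,0,0],[0.4,-1.5,0],0.66],[[0,0,0],[0.4,-1.5,0],0.66],[[0,0,0],[0.4,-1.5,0],0.66]]' >/dev/null;python3 s.py
python3 - <<'E'
from h import *
o=readout.get_obs()
c=camera('wrist'); np.savez('pics/w17.npz',pos=o['position'],rot=o['ee_rot'],**c);  cv2.imwrite('pics/w17.png',c['pixels'][:,:,::-1])
c=camera('scene'); save(c,'s17')
cv2.imwrite('pics/s17z.png',cv2.resize(c['pixels'][190:250,230:330,::-1],None,fx=7,fy=7,interpolation=cv2.INTER_CUBIC))
c=camera('top'); save(c,'t17')
st()
E
```

```text
t 25.88 pos [0.6037 0.0776 0.0065] jig [  1.1 120.5   6.5] Fjig [ 0.51  6.28 -1.15] grip 0.34
t 26.25 pos [0.6036 0.0777 0.0066] jig [  1.  120.6   6.6] Fjig [ 1.33  5.9  -0.63] grip 0.339
t 26.4 pos [0.6037 0.0777 0.0066] jig [  1.  120.6   6.6] Fjig [ 1.88  6.13 -0.35] grip 0.34
```

View pics/s17z.png

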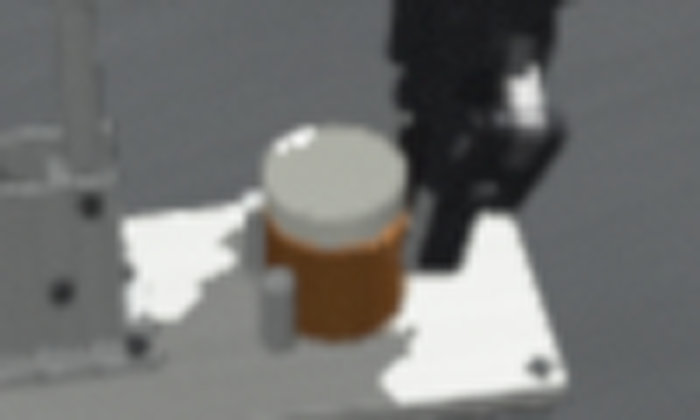

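View pics/w17.png

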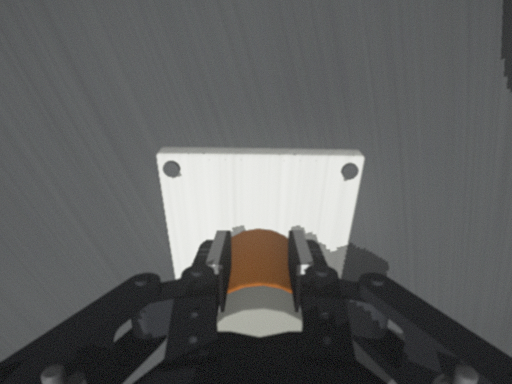

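```bash

python3 - <<'E'
from h import *
o=readout.get_obs(); plan(o['position'],Rtool(15))
c=wcam('pics/w17.npz'); im=c['pixels'].astype(int)
m=((im.min(2)>140)&(im.max(2)-im.min(2)<30)).astype(np.uint8)
for r in (170,190,210):
    x=np.where(m[r,130:380])[0]+130; a,b=x.min()-.5,x.max()+.5; w=tojig(ray2plane(c,[[a,r],[b,r]],.012)); print(r,w[:,0].mean().round(2))
am=(im[:,:,0]>im[:,:,2]+30)&(im[:,:,0]>60)
for r in (234,238,242,246): x=np.where(am[r,200:320])[0]+200; print(r,x.min(),x.max(), tojig(ray2plane(c,[[(x.min()+x.max())/2,r]],.03)).round(1))
print('far edge',tojig(ray2plane(c,[[260,150]],.012)),'jar glass back',tojig(ray2plane(c,[[260,229.5]],.012)))
for n in ('t17','top0'):
    t=np.load('pics/%s.npz'%n); cv2.imwrite('pics/%sz.png'%n,cv2.resize(t['pixels'][150:220,215:315,::-1],None,fx=7,fy=7,interpolation=cv2.INTER_CUBIC))
E
```

```text
turn [ 0.8  0.9 -2.6] 2.9 shift [0. 0. 0.] 0.0
170 -0.1
190 -0.15
210 -0.22
234 237 279 [[ -1.1 130.9  30. ]]
238 231 286 [[ -0.8 128.3  30. ]]
242 231 287 [[ -0.5 125.7  30. ]]
246 231 287 [[ -0.4 122.9  30. ]]
far edge [[ -0.52250484 170.8792061   12.        ]] jar glass back [[  0.39062234 120.78982179  12.        ]]
```

View pics/t17z.png

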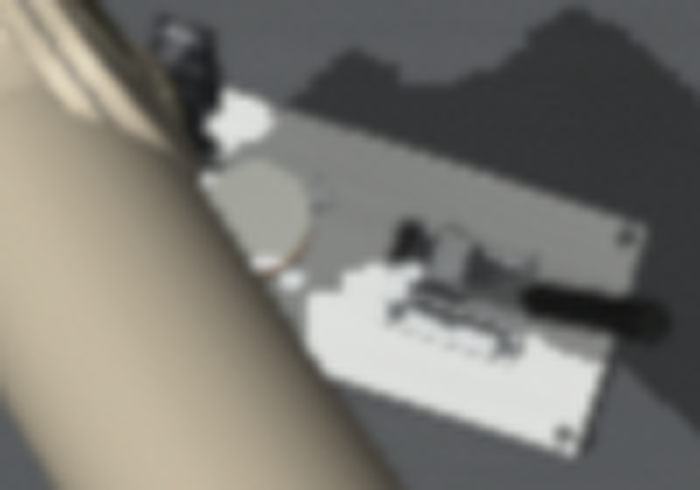

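```bash

python3 -m inch '[[[0.4,0.5,-1.3],[-0.5,2,0.2],0.66],[[0.8,0.9,-2.6],[-0.5,2,0.4],0.66],[[0.8,0.9,-2.6],[-0.5,2,0.4],0.66]]' >/dev/null;python3 s.py
python3 -m inch '[[[0,0,0],[0.4,-1.5,0],0.66],[[0,0,0],[0.65,-2.5,0],0.66],[[0,0,0],[0.8,-3.2,0],0.66],[[0,0,0],[0.8,-3.2,0],0.66],[[0,0,0],[0.8,-3.2,0],0.66]]' >/dev/null;python3 s.py
python3 -m inch '[[[0,0,0],[0.4,-1.4,0],0.66],[[0,0,0],[0.4,-1.4,0.2],0.66],[[0,0,0],[0.4,-1.4,0.2],0.66]]' >/dev/null;python3 s.py

```

```text
t 26.77 pos [0.6044 0.0797 0.0062] jig [  1.2 122.7   6.2] Fjig [ 0.05 -0.58 -0.36] grip 0.338
t 27.4 pos [0.6035 0.0768 0.0063] jig [  1.1 119.7   6.3] Fjig [ 0.19  2.6  -0.3 ] grip 0.337
t 27.77 pos [0.6033 0.0764 0.0064] jig [  1.1 119.3   6.4] Fjig [0.2  4.55 0.09] grip 0.341
```

```bash

python3 -m inch '[[[0,0,0],[0.4,-1.4,0],0.66],[[0,0,0],[0.4,-1.4,0],0.66],[[0,0,0],[0.4,-1.4,0],0.66]]' >/dev/null;python3 s.py
python3 -m inch '[[[0,0,0],[0.4,-1.7,0],0.66],[[0,0,0],[0.4,-1.7,0],0.66],[[0,0,0],[0.4,-1.7,0],0.66]]' >/dev/null;python3 s.py
python3 - <<'E'
from h import *
plan(readout.get_obs()['position'],Rtool(15))
c=camera('scene'); save(c,'s18')
cv2.imwrite('pics/s18z.png',cv2.resize(c['pixels'][190:250,230:330,::-1],None,fx=7,fy=7,interpolation=cv2.INTER_CUBIC))
E
```

```text
t 28.15 pos [0.6032 0.0764 0.0065] jig [  1.  119.2   6.5] Fjig [ 0.48  6.58 -0.52] grip 0.339
t 28.52 pos [0.6031 0.0764 0.0067] jig [  0.9 119.2   6.7] Fjig [-0.07  7.33 -1.23] grip 0.334
turn [ 0.2  0.1 -0.4] 0.4 shift [0. 0. 0.] 0.0
```

View pics/s18z.png

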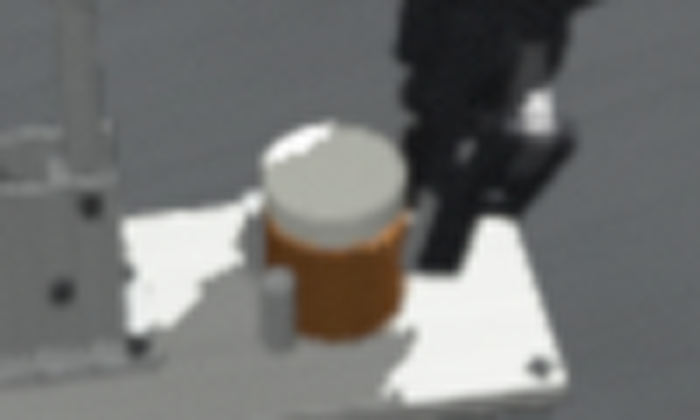

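```bash

python3 -m inch '[[[0,0,0],[-0.5,2,0],0.66],[[0,0,0],[-1,4,0],0.66],[[0,0,0],[-3,12,0],0.66],[[0,0,0],[-5,20,0],0.66],[[0,0,0],[-40,30,0],0.66],[[0,0,0],[-95,30,0],0.66],[[0,0,0],[-150,30,0],0.8],[[0,0,0],[-205,30,0],1],[[0,0,0],[-255,30,0],1],[[0,0,0],[-255,30,0],1]]' >/dev/null;python3 s.py
python3 - <<'E'
from h import *
o=readout.get_obs()
print(o['joint_pos'])
c=camera('wrist'); np.savez('pics/w19.npz',pos=o['position'],rot=o['ee_rot'],**c);  cv2.imwrite('pics/w19.png',cv2.resize(c['pixels'][:,:,::-1],(800,600),interpolation=cv2.INTER_CUBIC))
c=camera('scene'); save(c,'s19')
cv2.imwrite('pics/s19z.png',cv2.resize(c['pixels'][150:270,190:350,::-1],None,fx=5,fy=5,interpolation=cv2.INTER_CUBIC))
t=np.load('pics/t17.npz')
print('handle end',tojig(ray2plane(t,[[308.6,195.4]],.181)),'pad',tojig(ray2plane(t,[[215+408/7,150+243/7]],.175)))
E
```

```text
t 29.82 pos [0.6313 0.1686 0.2499] jig [  0.6 215.7 249.9] Fjig [-0.15  0.62 -0.44] grip -0.002
[-0.03381063  0.58435602 -0.67302683  1.12413862  0.50665167  1.73916847
 -0.91409762]
handle end [[  2.7688411  -73.32882864 181.        ]] pad [[  1.03284923  31.29883507 175.        ]]
```

View pics/s19z.png

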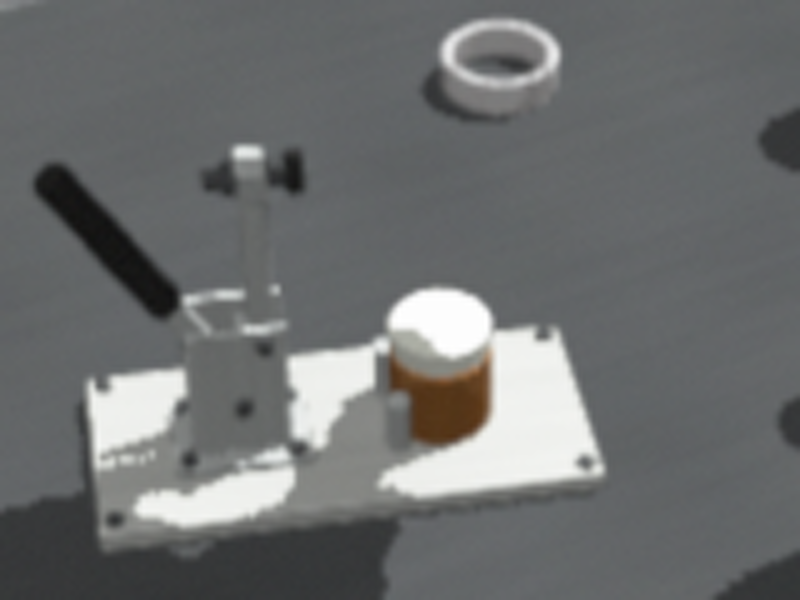

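View pics/w19.png

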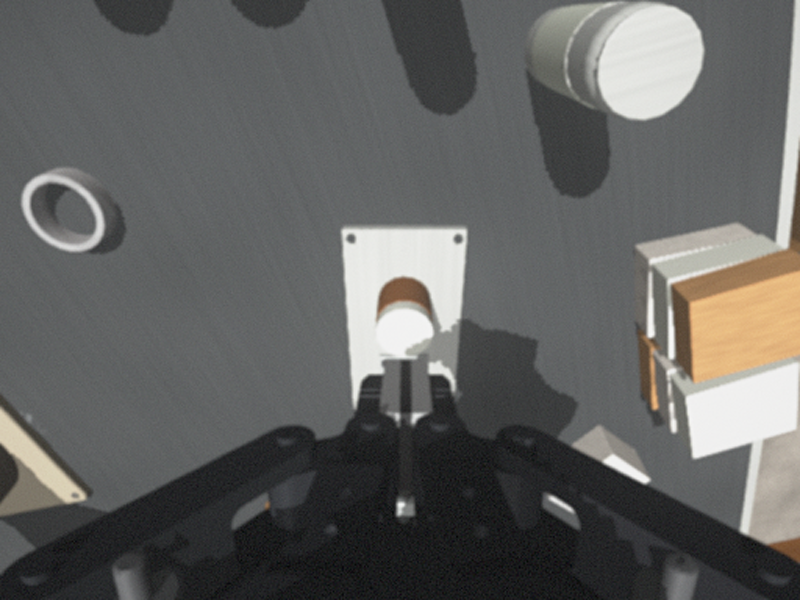

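```bash

python3 - <<'E'
from h import *
c=wcam('pics/w19.npz'); im=c['pixels'].astype(int)
m=((im.min(2)>140)&(im.max(2)-im.min(2)<30)).astype(np.uint8)
for r in (155,165,175,190):
    x=np.where(m[r,210:310])[0]+210; a,b=x.min()-.5,x.max()+.5; w=tojig(ray2plane(c,[[a,r],[b,r]],.012)); print(r,w[:,0].mean().round(2),w[:,0].round(1))
col=m[130:160,270]; y0=130+np.argmax(col)-.5; print('far edge',tojig(ray2plane(c,[[259,y0]],.012)).round(1))
am=(im[:,:,0]>im[:,:,2]+30)&(im[:,:,0]>60); ys,xs=np.where(am[170:230,230:290]); ys+=170; xs+=230
print('amber top px',ys.min(),xs[ys==ys.min()], 'foot back edge',tojig(ray2plane(c,[[259,ys.min()-.5]],.012)).round(1))
for r in (185,190): x=np.where(am[r,220:300])[0]+220; print(tojig(ray2plane(c,[[(x.min()+x.max())/2,r]],.04)).round(1))
O,jx,jy=jig(); Rt=Rtool(15)
for q in ((0,100,.30),(0,-37,.30),(0,-37,.178)): plan(O+q[0]/1000*jx+q[1]/1000*jy+np.array([0,0,q[2]]),Rt)
E
```

```text
155 -0.28 [-55.6  55. ]
165 -0.92 [-56.5  54.7]
175 -0.88 [-56.1  54.3]
190 -0.8 [-56.1  54.5]
far edge [[  0.3 171.   12. ]]
amber top px 177 [258] foot back edge [[  0.5 121.9  12. ]]
[[ -0.9 123.8  40. ]]
[[ -1.5 115.9  40. ]]
turn [ 0.3  0.1 -0.4] 0.5 shift [ -23.9 -123.3   -0.9] 125.6
turn [ 0.3  0.1 -0.4] 0.5 shift [  10.7 -255.9   -1.6] 256.1
turn [ 0.3  0.1 -0.4] 0.5 shift [ 128.7 -225.1   -1.6] 259.3
```

```bash

python3 - <<'E'
from h import *
for f in ('w7','w19'):
    c=wcam('pics/%s.npz'%f); im=c['pixels'].astype(int)
    am=(im[:,:,0]>im[:,:,2]+15); ys,xs=np.where(am[100:230,240:280]); ys+=100; xs+=240
    far={'w7':118,'w19':0}[f]
    m=((im.min(2)>140)&(im.max(2)-im.min(2)<30)).astype(np.uint8)
    y0=np.argmax(m[100:170,275]>0)+100-.5
    k=ys[xs==259].min()-.5
    print(f,y0,k,'far',tojig(ray2plane(c,[[275,y0]],.012)).round(1),'foot',tojig(ray2plane(c,[[259,k]],.012)).round(1))
c=wcam('pics/w19.npz');im=c['pixels'].astype(int)
cv2.imwrite('pics/w19z.png',cv2.resize(c['pixels'][140:260,210:310,::-1],None,fx=5,fy=5,interpolation=cv2.INTER_CUBIC))
E
```

```text
w7 117.5 148.5 far [[ 10.  170.8  12. ]] foot [[  0.6 151.3  12. ]]
w19 144.5 176.5 far [[ 22.  171.1  12. ]] foot [[  0.5 121.9  12. ]]
```

View pics/w19z.png

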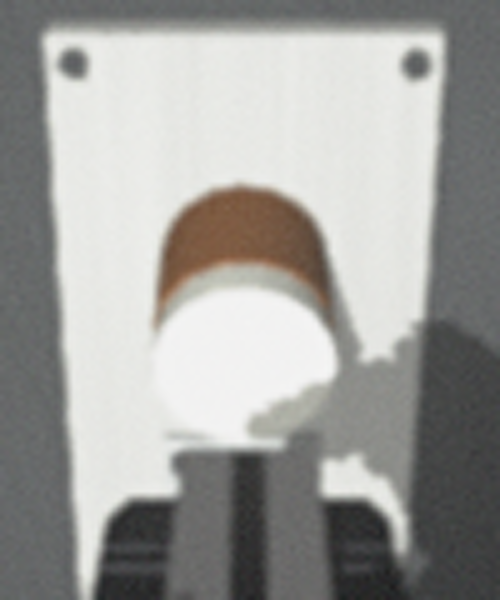

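```bash

python3 - <<'E'
from h import *
for f in ('w7','w19'):
    c=wcam('pics/%s.npz'%f); P=cloud(c); J=tojig(P.reshape(-1,3))
    q=J[(J[:,2]>62)&(J[:,2]<78)&(abs(J[:,0])<32)&(J[:,1]>70)&(J[:,1]<160)]
    print(f,len(q),'lid z',np.median(q[:,2]),'min',np.percentile(q,1,axis=0).round(1),'max',np.percentile(q,99,axis=0).round(1),q[:,:2].mean(0).round(1))
    pl=J[(abs(J[:,2]-12)<3)&(abs(J[:,0])<60)&(J[:,1]>130)&(J[:,1]<200)]; print('plate y max',np.percentile(pl[:,1],99.5).round(1),'z',np.median(pl[:,2]).round(1), 'x',np.percentile(pl[:,0],[1,99]).round(1))
c=wcam('pics/w19.npz'); print(tojig(ray2plane(c,[[259.2,212.4],[241,212.4],[277.4,212.4],[259,197],[259,228]],.070)).round(1))
s=dict(np.load('pics/s19.npz')); J=tojig(cloud(s).reshape(-1,3)); q=J[(J[:,2]>64)&(J[:,2]<76)&(abs(J[:,0])<32)&(J[:,1]>65)&(J[:,1]<140)]
print('scene',len(q),q[:,2].mean(),np.percentile(q,1,axis=0).round(1),np.percentile(q,99,axis=0).round(1))
g=((abs(J[:,2]-12)<4)&(abs(J[:,0])<75)&(J[:,1]>-90)&(J[:,1]<190)); print('plate',np.percentile(J[g],1,axis=0).round(1),np.percentile(J[g],99,axis=0).round(1))
print('scene px proj of nest foot, pins', )
E
```

```text
w7 7035 lid z 70.63341337725194 min [-29.4 106.   62.8] max [ 30.3 151.9  76.6] [  0.  131.6]
plate y max 168.9 z 12.6 x [-53.5  53.4]
w19 992 lid z 70.57795474519277 min [-22.9  77.5  62.7] max [ 22.8 123.2  72.2] [ -0.  102.1]
plate y max 168.9 z 12.6 x [-53.6  53.7]
[[  0.8  99.6  70. ]
 [-23.1  99.5  70. ]
 [ 24.6  99.6  70. ]
 [  0.4 123.3  70. ]
 [  0.6  73.9  70. ]]
scene 254 70.1725706365745 [-20.1  74.8  64.6] [ 25.6 122.   73.3]
plate [-52.2 -69.9   8.7] [ 57.1 166.1  15.8]
scene px proj of nest foot, pins
```

```bash

python3 -m inch '[[[0,0,0],[-30,-10,0],1],[[0,0,0],[-40,-50,0],1],[[0,0,0],[-32,-95,-1],1],[[0,0,0],[-22,-140,-1],1],[[0,0,0],[-10,-185,-1],1],[[0.2,0,0],[3,-230,-1.5],1],[[0.3,0,-0.4],[11,-256,-1.5],1],[[0.3,0,-0.4],[40,-248,-1.5],1],[[0.3,0,-0.4],[65,-241,-1.5],1],[[0.3,0,-0.4],[65,-241,-1.5],1]]' >/dev/null;python3 s.py
python3 - <<'E'
from h import *
c=camera('scene'); save(c,'s20')
cv2.imwrite('pics/s20z.png',cv2.resize(c['pixels'][60:270,150:350,::-1],None,fx=2.8,fy=2.8,interpolation=cv2.INTER_CUBIC))
O,jx,jy=jig(); Rt=Rtool(15)
for q in ((0,-37,.178),): plan(O+q[0]/1000*jx+q[1]/1000*jy+np.array([0,0,q[2]]),Rt)
E
```

```text
t 31.18 pos [ 0.5548 -0.0726  0.2409] jig [ -1.3 -37.4 240.9] Fjig [ 0.85 -0.5  -0.31] grip -0.003
turn [ 0.  -0.1  0.1] 0.1 shift [62.4 16.8  0.6] 64.6
```

View pics/s20z.png

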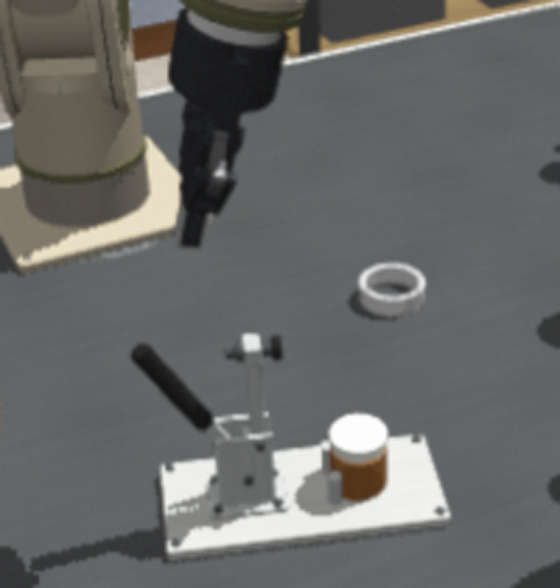

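```bash

python3 -m inch '[[[0,0,0],[20,5.4,0.6],1],[[0,0,0],[40,10.8,0.6],1],[[0,0,0],[55,14.8,0.6],1],[[0,0,0],[62.4,16.8,0.6],1],[[0,0,0],[62.4,16.8,0.6],1]]' >/dev/null;python3 s.py
python3 - <<'E'
from h import *
c=camera('scene'); save(c,'s21')
cv2.imwrite('pics/s21z.png',cv2.resize(c['pixels'][120:270,170:350,::-1],None,fx=4,fy=4,interpolation=cv2.INTER_CUBIC))
c=camera('top'); save(c,'t21')
cv2.imwrite('pics/t21z.png',cv2.resize(c['pixels'][140:240,215:335,::-1],None,fx=6,fy=6,interpolation=cv2.INTER_CUBIC))
E
```

```text
t 31.85 pos [ 0.556  -0.0726  0.1776] jig [ -0.2 -37.  177.6] Fjig [ 0.29 -0.    0.1 ] grip 0.001
```

View pics/s21z.png

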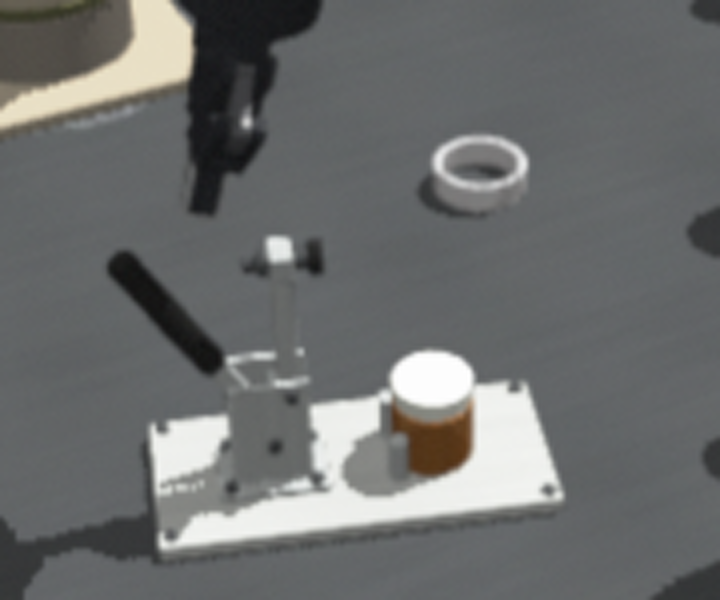

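View pics/t21z.png

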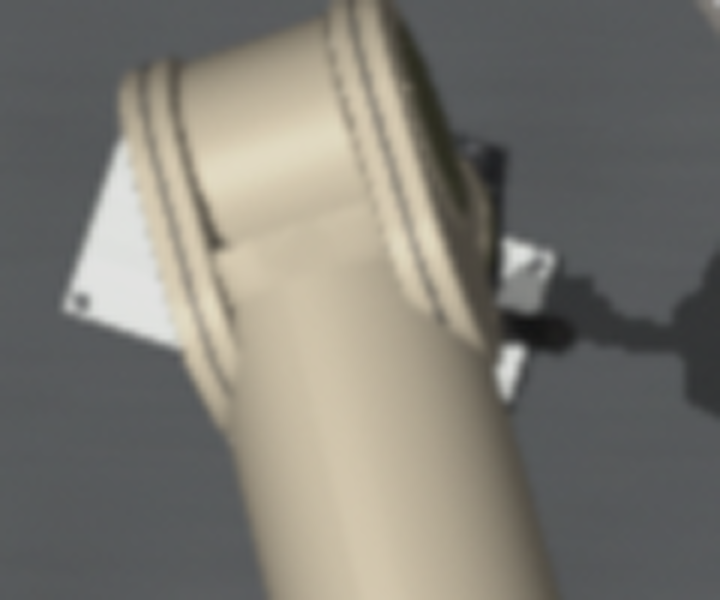

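```bash

python3 - <<'E'
from h import *
s=dict(np.load('pics/s21.npz')); O,jx,jy=jig()
f=lambda x,y,z: O+x/1000*jx+y/1000*jy+np.array([0,0,z/1000])
P=proj(s,[f(0,-37,178),f(0,-37,190),f(0,-37,200),f(0,-73.5,181),f(-20,-37,178),f(0,4,47)]); print(P.round(1), ((P-[170,120])*4).round())
m=s['pixels'].astype(int).max(2)<45
J=cloud(s)
for (u,v) in ((219,171),(221,165),(220,160),(201,186),(240,182),(250,184)): print(u,v,s['range_z'][v,u],tojig(J[v,u][None]).round(1))
E
```

```text
[[216.7 183.3]
 [216.2 178.9]
 [215.8 175.1]
 [199.8 184. ]
 [216.  178. ]
 [238.6 225.6]] [[187. 253.]
 [185. 235.]
 [183. 220.]
 [119. 256.]
 [184. 232.]
 [274. 422.]]
219 171 0.95703846 [[ 14.8 -29.5 220.1]]
221 165 0.95141274 [[ 12.5 -24.1 233.2]]
220 160 0.91572356 [[ 35.8 -25.7 261.3]]
201 186 0.97928005 [[ 10.  -71.2 182.7]]
240 182 0.9996109 [[  1.4  14.2 175.6]]
250 184 0.99335694 [[ 12.5  35.  175.4]]
```

```bash

python3 - <<'E'
from h import *
s=dict(np.load('pics/s21.npz')); a=s['pixels'][130:200,190:270,::-1].astype(float)
cv2.imwrite('pics/s21b.png',cv2.resize(np.clip(a*2.2,0,255).astype(np.uint8),None,fx=8,fy=8,interpolation=cv2.INTER_CUBIC))
d=s['range_z'][130:200,190:270]; v=np.clip((d-.85)/.35*255,0,255).astype(np.uint8)
cv2.imwrite('pics/s21d.png',cv2.resize(v,None,fx=8,fy=8,interpolation=cv2.INTER_NEAREST))
E
```

```text
(no output)
```

View pics/s21b.png

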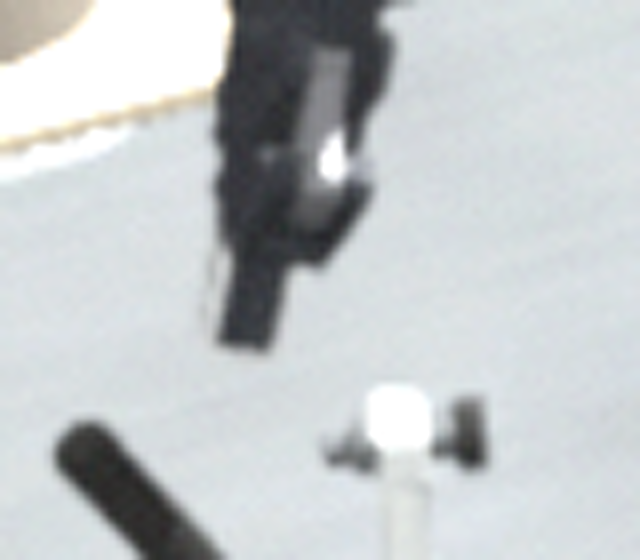

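View pics/s21d.png

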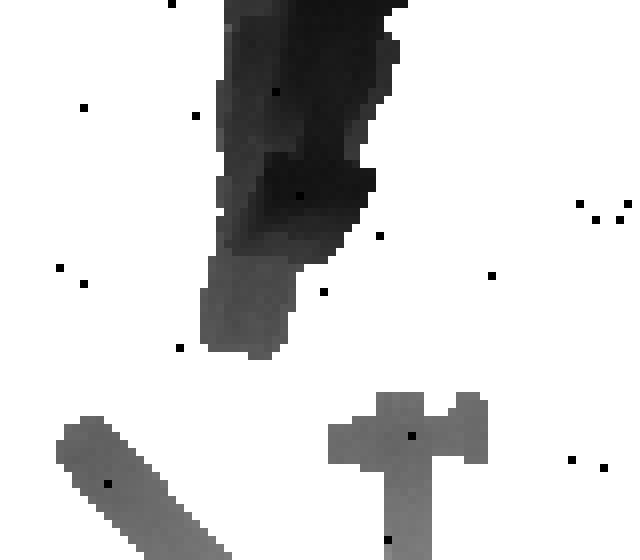

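```bash

python3 - <<'E'
from h import *
s=dict(np.load('pics/s21.npz')); J=tojig(cloud(s).reshape(-1,3)).reshape(384,512,3)
for v in range(163,176): 
    r=[(u,J[v,u].round(0).tolist()) for u in range(214,227,2) if s['range_z'][v,u]<1.02 and s['range_z'][v,u]>0.5]
    print(v,r)
c=wcam('pics/w19.npz'); J=tojig(cloud(c).reshape(-1,3)).reshape(384,512,3)
# fingertip in tool coords from wrist depth
T=c['T_tool_cam']; K=c['intrinsics']
for (u,v) in ((252,238),(266,238),(252,250),(266,250),(252,232),(266,232),(259,260)):
    z=c['range_z'][v,u]; p=cv2.undistortPoints(np.array([[[u,v]]],float),K,c['dist'])[0,0]; print((u,v),z,(T@np.array([p[0]*z,p[1]*z,z,1]))[:3].round(4)*1000)
E
```

```text
163 [(216, [-4.0, -34.0, 229.0]), (218, [6.0, -30.0, 234.0]), (220, [13.0, -26.0, 239.0]), (222, [7.0, -21.0, 235.0]), (224, [12.0, -17.0, 237.0]), (226, [11.0, -13.0, 236.0])]
164 [(216, [1.0, -34.0, 229.0]), (218, [5.0, -30.0, 231.0]), (220, [14.0, -26.0, 237.0]), (222, [11.0, -22.0, 234.0]), (224, [14.0, -18.0, 236.0]), (226, [7.0, -13.0, 230.0])]
165 [(216, [5.0, -34.0, 230.0]), (218, [8.0, -30.0, 231.0]), (220, [12.0, -26.0, 233.0]), (222, [13.0, -22.0, 233.0]), (224, [13.0, -18.0, 233.0]), (226, [8.0, -13.0, 229.0])]
166 [(216, [5.0, -35.0, 227.0]), (218, [8.0, -30.0, 228.0]), (220, [11.0, -26.0, 230.0]), (222, [11.0, -22.0, 230.0]), (224, [14.0, -18.0, 231.0]), (226, [6.0, -14.0, 225.0])]
167 [(216, [6.0, -35.0, 225.0]), (218, [10.0, -31.0, 227.0]), (220, [15.0, -27.0, 230.0]), (222, [9.0, -22.0, 226.0]), (224, [11.0, -18.0, 227.0]), (226, [6.0, -14.0, 222.0])]
168 [(216, [6.0, -35.0, 223.0]), (218, [15.0, -31.0, 228.0]), (220, [14.0, -27.0, 227.0]), (222, [14.0, -23.0, 226.0]), (224, [16.0, -19.0, 227.0]), (226, [5.0, -14.0, 219.0])]
169 [(216, [6.0, -35.0, 220.0]), (218, [15
[... 328 characters left out ...]
, -27.0, 219.0]), (222, [11.0, -23.0, 217.0]), (224, [14.0, -19.0, 218.0])]
172 [(216, [4.0, -36.0, 211.0]), (218, [11.0, -32.0, 215.0]), (220, [13.0, -28.0, 216.0]), (222, [10.0, -23.0, 214.0]), (224, [6.0, -19.0, 210.0])]
173 [(216, [6.0, -36.0, 210.0]), (218, [7.0, -32.0, 210.0]), (220, [4.0, -28.0, 207.0]), (222, [6.0, -23.0, 208.0]), (224, [5.0, -19.0, 207.0])]
174 [(222, [8.0, -24.0, 206.0])]
175 []
(252, 238) 0.14057234 [-43.5  11.4  -4.3]
(266, 238) 0.1401931 [-43.9  11.6   2.2]
(252, 250) 0.12950756 [-55.1  11.3  -4. ]
(266, 250) 0.1294053 [-55.2  11.3   1.9]
(252, 232) 0.14742655 [-36.4  11.3  -4.5]
(266, 232) 0.14675829 [-37.   11.5   2.3]
(259, 260) 0.12008312 [-64.7  11.9  -1. ]
```

```bash
cat >> h.py <<'E'
def path(angles,rho=130,ds=0,L=.031,tilt=15,halfw=11,x=0):
    o=readout.get_obs(); Rc=R.from_quat(o['ee_rot']); O,jx,jy=jig(); Rt=Rtool(tilt)
    print('turn',(Rc.inv()*Rt).as_rotvec(degrees=True).round(1))
    for a in angles:
        r=np.radians(a); s=9+halfw*abs(np.sin(r-np.radians(tilt)))+ds
        ty=4-rho*np.cos(r)+s*np.sin(r); tz=47+rho*np.sin(r)+s*np.cos(r)
        p=O+x/1000*jx+ty/1000*jy+np.array([0,0,tz/1000])+L*Rt.as_matrix()[:,0]
        print(a,'tip',round(ty,1),round(tz,1),'shift',(Rc.inv().apply(p-o['position'])*1000).round(1))
E
python3 - <<'E'
from h import *
path([60],ds=10); path([60,55,50])
E
```

```text
turn [-0.  -0.   0.1]
60 tip -37.8 173.0 shift [36.7  0.5 -0.2]
turn [-0.  -0.   0.1]
60 tip -46.5 168.0 shift [43.7 -6.5 -0.2]
55 tip -57.4 162.7 shift [ 51.7 -15.7  -0.2]
50 tip -67.8 156.4 shift [ 60.4 -24.2  -0.2]
```

```bash

python3 -m inch '[[[0,0,0],[12,0,0],1],[[0,0,0],[25,0,0],1],[[0,0,0],[37,0.5,0],1],[[0,0,0],[37,0.5,0],1]]' >/dev/null;python3 s.py
python3 -m inch '[[[0,0,0],[2,-2,0],1],[[0,0,0],[4,-4,0],1],[[0,0,0],[6,-6,0],1],[[0,0,0],[7,-7,0],1],[[0,0,0],[7,-7,0],1]]' >/dev/null;python3 s.py
python3 - <<'E'
from h import *
c=camera('scene'); save(c,'s22')
cv2.imwrite('pics/s22z.png',cv2.resize(c['pixels'][120:270,170:350,::-1],None,fx=4,fy=4,interpolation=cv2.INTER_CUBIC))
E
```

```text
t 32.45 pos [ 0.5529 -0.0817  0.1414] jig [ -0.4 -46.6 141.4] Fjig [ 0.1  -0.07 -0.51] grip 0.003
t 33.08 pos [ 0.5504 -0.09    0.1365] jig [ -0.4 -55.3 136.5] Fjig [-0.48 -0.01 -0.55] grip 0.0
```

View pics/s22z.png

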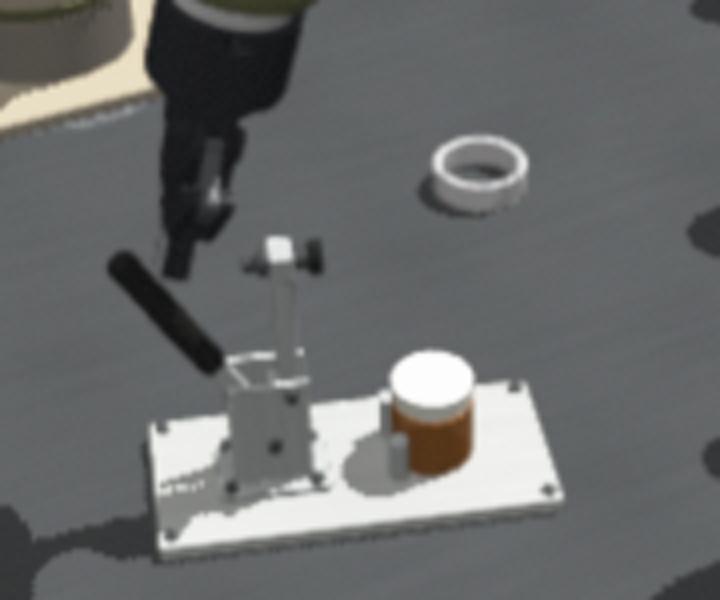

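```bash

python3 - <<'E'
from h import *
path([55,50,45,40,35,30])
E
```

```text
turn [-0.  -0.2  0.1]
55 tip -57.4 162.7 shift [ 6.3 -8.9  0.4]
50 tip -67.8 156.4 shift [ 15.1 -17.3   0.4]
45 tip -77.7 149.2 shift [ 24.6 -24.9   0.5]
40 tip -86.8 141.0 shift [ 34.9 -31.6   0.5]
35 tip -95.2 132.0 shift [ 45.8 -37.4   0.5]
30 tip -102.7 122.3 shift [ 57.1 -42.1   0.6]
```

```bash

python3 -m inch '[[[0,0,0],[2,-3,0.3],1],[[0,0,0],[4,-6,0.4],1],[[0,0,0],[6.3,-8.9,0.4],1],[[0,0,0],[6.3,-8.9,0.4],1]]' >/dev/null;python3 s.py
python3 -m inch '[[[0,0,0],[3,-3,0],1],[[0,0,0],[6,-6,0],1],[[0,0,0],[8.8,-8.4,0],1],[[0,0,0],[8.8,-8.4,0],1]]' >/dev/null;python3 s.py
python3 - <<'E'
from h import *
c=camera('scene'); save(c,'s23')
cv2.imwrite('pics/s23z.png',cv2.resize(c['pixels'][120:270,170:350,::-1],None,fx=4,fy=4,interpolation=cv2.INTER_CUBIC))
path([50,45,40,35,30])
E
```

```text
t 33.62 pos [ 0.5475 -0.1004  0.1326] jig [-1.000e-01 -6.620e+01  1.326e+02] Fjig [-0.09  0.1  -0.47] grip 0.002
t 34.12 pos [ 0.5441 -0.111   0.1261] jig [ -0.2 -77.2 126.1] Fjig [ 0.29 -0.4  -0.1 ] grip 0.001
turn [-0.1 -0.2  0.2]
50 tip -67.8 156.4 shift [-0.5  1.   0.2]
45 tip -77.7 149.2 shift [ 9.  -6.6  0.2]
40 tip -86.8 141.0 shift [ 19.3 -13.3   0.3]
35 tip -95.2 132.0 shift [ 30.2 -19.    0.3]
30 tip -102.7 122.3 shift [ 41.6 -23.7   0.4]
```

View pics/s23z.png

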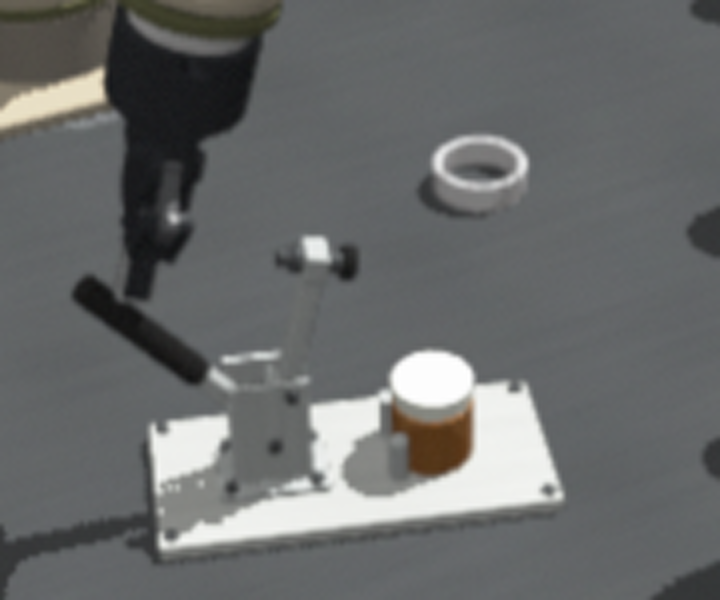

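```bash

python3 -m inch '[[[0,0,0],[4.5,-3,0],1],[[0,0,0],[9,-6.6,0.2],1],[[0,0,0],[14,-10,0.2],1],[[0,0,0],[19.3,-13.3,0.2],1],[[0,0,0],[25,-16,0.2],1],[[0,0,0],[30.2,-19,0.3],1],[[0,0,0],[36,-21.5,0.3],1],[[0,0,0],[41.6,-23.7,0.3],1],[[0,0,0],[41.6,-23.7,0.3],1]]' >/dev/null;python3 s.py
python3 - <<'E'
from h import *
c=camera('scene'); save(c,'s24')
cv2.imwrite('pics/s24z.png',cv2.resize(c['pixels'][120:270,150:330,::-1],None,fx=4,fy=4,interpolation=cv2.INTER_CUBIC))
path([30,25,20,15,12,9,6])
E
```

```text
t 35.3 pos [ 0.5339 -0.1435  0.0918] jig [  -0.3 -111.3   91.8] Fjig [-0.13 -0.76 -0.04] grip 0.0
turn [-0.1 -0.2  0.2]
30 tip -102.7 122.3 shift [-0.2  0.2  0.2]
25 tip -109.2 111.8 shift [11.5 -3.4  0.2]
20 tip -114.8 100.8 shift [23.6 -5.9  0.3]
15 tip -119.2 89.3 shift [35.9 -7.2  0.3]
12 tip -121.2 83.4 shift [42.1 -7.5  0.3]
9 tip -122.8 77.4 shift [48.4 -7.5  0.4]
6 tip -124.2 71.3 shift [54.6 -7.2  0.4]
```

View pics/s24z.png

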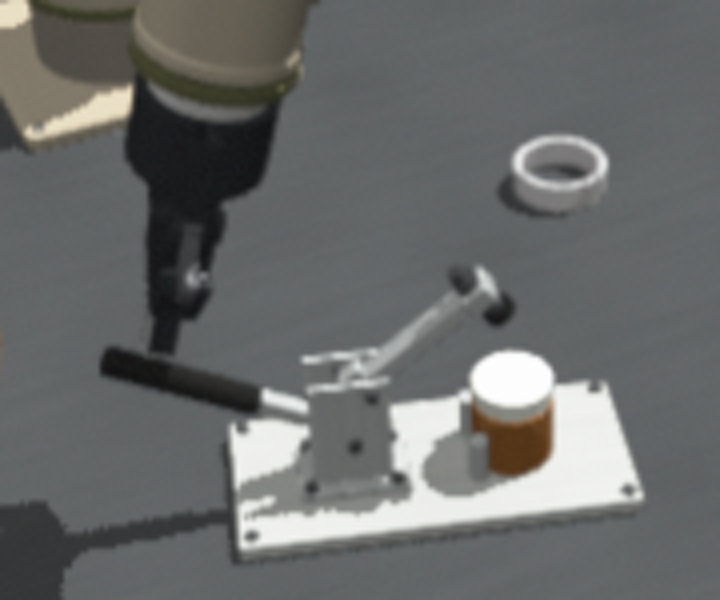

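```bash

python3 -m inch '[[[0,0,0],[6,-1.5,0.2],1],[[0,0,0],[11.5,-3.4,0.2],1],[[0,0,0],[17.5,-4.7,0.2],1],[[0,0,0],[23.6,-5.9,0.3],1],[[0,0,0],[30,-6.6,0.3],1],[[0,0,0],[35.9,-7.2,0.3],1],[[0,0,0],[42.1,-7.5,0.3],1],[[0,0,0],[48.4,-7.5,0.3],1],[[0,0,0],[48.4,-7.5,0.3],1]]' >/dev/null;python3 s.py
python3 - <<'E'
from h import *
c=camera('scene'); save(c,'s25')
cv2.imwrite('pics/s25z.png',cv2.resize(c['pixels'][120:270,150:330,::-1],None,fx=4,fy=4,interpolation=cv2.INTER_CUBIC))
path([9,6,3,0,-2,-4,-6,-8])
E
```

```text
t 36.48 pos [ 0.5281 -0.1623  0.0469] jig [  -0.4 -131.    46.9] Fjig [-0.1  -0.07 -0.25] grip 0.001
turn [-0.1 -0.2  0.2]
9 tip -122.8 77.4 shift [-0.2 -0.1  0.2]
6 tip -124.2 71.3 shift [6.  0.2 0.2]
3 tip -125.2 65.1 shift [12.3  0.8  0.2]
0 tip -126.0 58.8 shift [18.5  1.7  0.2]
-2 tip -126.3 54.7 shift [22.6  2.5  0.3]
-4 tip -126.6 50.5 shift [26.7  3.4  0.3]
-6 tip -126.6 46.3 shift [30.8  4.4  0.3]
-8 tip -126.6 42.1 shift [34.8  5.5  0.3]
```

View pics/s25z.png

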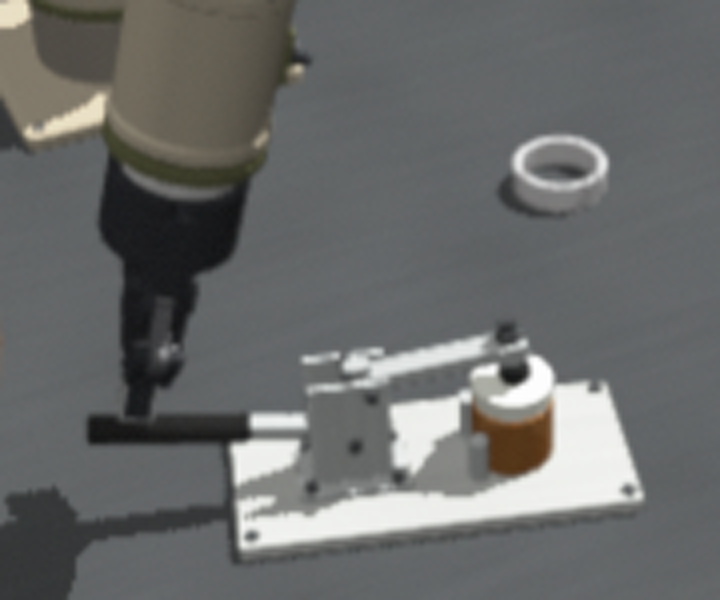

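```bash

python3 -m inch '[[[0,0,0],[2,0,0],1],[[0,0,0],[4,0.2,0],1],[[0,0,0],[6,0.3,0],1],[[0,0,0],[6,0.3,0],1]]' >/dev/null;python3 s.py
python3 -m inch '[[[0,0,0],[1.5,0.1,0],1],[[0,0,0],[3,0.3,0],1],[[0,0,0],[3,0.3,0],1]]' >/dev/null;python3 s.py
python3 -m inch '[[[0,0,0],[1.5,0.1,0],1],[[0,0,0],[3,0.3,0],1],[[0,0,0],[3,0.3,0],1]]' >/dev/null;python3 s.py

```

```text
t 37.02 pos [ 0.5282 -0.1633  0.0414] jig [   0.  -131.9   41.4] Fjig [0.07 0.98 2.72] grip -0.006
t 37.4 pos [ 0.5282 -0.1638  0.0385] jig [ 1.000e-01 -1.324e+02  3.850e+01] Fjig [0.58 0.68 2.79] grip -0.0
t 37.77 pos [ 0.528  -0.1642  0.0353] jig [ 1.000e-01 -1.328e+02  3.530e+01] Fjig [0.99 1.83 3.69] grip -0.001
```

```bash

python3 -m inch '[[[0,0,0],[2,0.2,0],1],[[0,0,0],[4,0.5,0],1],[[0,0,0],[4,0.5,0],1]]' >/dev/null;python3 s.py
python3 -m inch '[[[0,0,0],[2,0.2,0],1],[[0,0,0],[4,0.5,0],1],[[0,0,0],[4,0.5,0],1]]' >/dev/null;python3 s.py
python3 - <<'E'
from h import *
c=camera('scene'); save(c,'s26')
cv2.imwrite('pics/s26z.png',cv2.resize(c['pixels'][150:270,150:330,::-1],None,fx=4,fy=4,interpolation=cv2.INTER_CUBIC))
path([0,-2,-4,-6,-8,-9])
E
```

```text
t 38.15 pos [ 0.5279 -0.1647  0.0313] jig [ 1.000e-01 -1.333e+02  3.130e+01] Fjig [0.95 1.15 3.72] grip -0.003
t 38.52 pos [ 0.5277 -0.1651  0.0272] jig [ 1.000e-01 -1.338e+02  2.720e+01] Fjig [1.34 2.37 3.08] grip -0.003
turn [-0.  -0.2  0.1]
0 tip -126.0 58.8 shift [-1.6 -0.7 -0.1]
-2 tip -126.3 54.7 shift [ 2.6  0.1 -0. ]
-4 tip -126.6 50.5 shift [ 6.7  0.9 -0. ]
-6 tip -126.6 46.3 shift [10.7  2.  -0. ]
-8 tip -126.6 42.1 shift [14.8  3.1 -0. ]
-9 tip -126.5 40.0 shift [16.8  3.7 -0. ]
```

View pics/s26z.png

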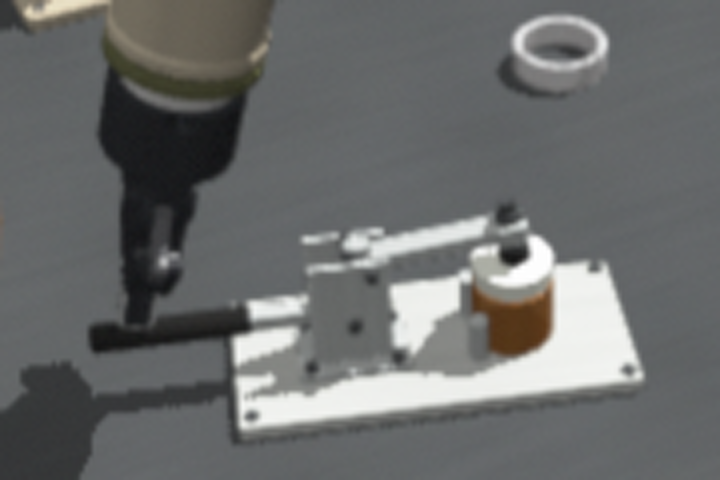

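```bash

python3 -m inch '[[[0,0,0],[2,0.3,0],1],[[0,0,0],[4,0.7,0],1],[[0,0,0],[4,0.7,0],1]]' >/dev/null;python3 s.py
python3 -m inch '[[[0,0,0],[1.5,0.3,0],1],[[0,0,0],[3,0.7,0],1],[[0,0,0],[3,0.7,0],1]]' >/dev/null;python3 s.py
python3 -m inch '[[[0,0,0],[1.2,0.2,0],1],[[0,0,0],[2,0.5,0],1],[[0,0,0],[2,0.5,0],1]]' >/dev/null;python3 s.py

```

```text
t 38.95 pos [ 0.5275 -0.1654  0.0229] jig [-1.000e-01 -1.341e+02  2.290e+01] Fjig [0.95 1.86 2.4 ] grip 0.003
t 39.33 pos [ 0.5272 -0.1657  0.0196] jig [  -0.2 -134.5   19.6] Fjig [0.06 1.25 1.83] grip -0.0
t 39.7 pos [ 0.527  -0.1659  0.0174] jig [  -0.3 -134.7   17.4] Fjig [0.76 1.8  2.38] grip 0.001
```

```bash

python3 -m inch '[[[0,0,0],[1.2,0.3,0],1],[[0,0,0],[2,0.6,0],1],[[0,0,0],[2,0.6,0],1]]' >/dev/null;python3 s.py
python3 -m inch '[[[0,0,0],[1.2,0.3,0],1],[[0,0,0],[2,0.6,0],1],[[0,0,0],[2,0.6,0],1]]' >/dev/null;python3 s.py
python3 -m inch '[[[0,0,0],[1.2,0.3,0],1],[[0,0,0],[2,0.6,0],1],[[0,0,0],[2,0.6,0],1]]' >/dev/null;python3 s.py

```

```text
t 40.08 pos [ 0.5268 -0.1659  0.0151] jig [  -0.5 -134.8   15.1] Fjig [ 1.01 -0.42  0.98] grip -0.003
t 40.45 pos [ 0.5265 -0.166   0.0128] jig [  -0.8 -135.    12.8] Fjig [ 0.19 -0.18  0.59] grip 0.002
t 40.83 pos [ 0.5265 -0.166   0.0107] jig [  -0.8 -135.    10.7] Fjig [-0.16  0.64  1.38] grip 0.001
```

```bash

python3 -m inch '[[[0,0,0],[1,0.3,0],1],[[0,0,0],[1.6,0.5,0],1],[[0,0,0],[1.6,0.5,0],1]]' >/dev/null;python3 s.py
python3 -m inch '[[[0,0,0],[1,0.3,0],1],[[0,0,0],[1.6,0.5,0],1],[[0,0,0],[1.6,0.5,0],1]]' >/dev/null;python3 s.py
python3 - <<'E'
from h import *
c=camera('scene'); save(c,'s27')
cv2.imwrite('pics/s27z.png',cv2.resize(c['pixels'][150:270,150:330,::-1],None,fx=4,fy=4,interpolation=cv2.INTER_CUBIC))
E
```

```text
t 41.2 pos [ 0.5269 -0.1662  0.01  ] jig [  -0.4 -135.1   10. ] Fjig [-2.92  0.27 10.12] grip 0.0
t 41.58 pos [ 0.5273 -0.1663  0.0098] jig [ 1.000e-01 -1.351e+02  9.800e+00] Fjig [-3.89 -1.64 15.88] grip -0.004
```

View pics/s27z.png

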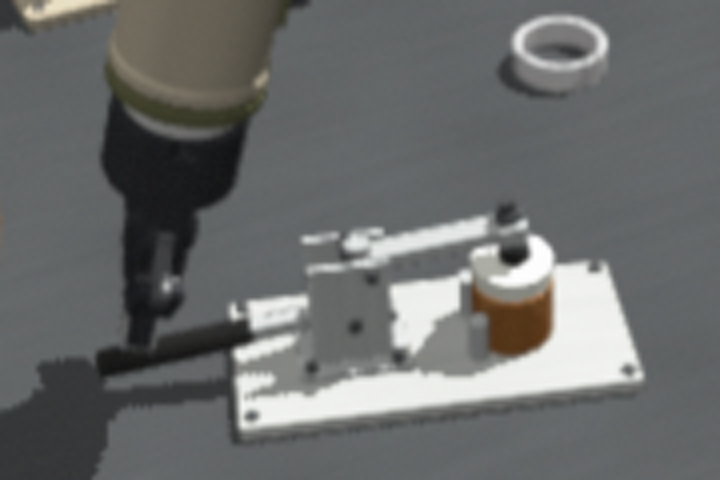

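```bash

python3 -m inch '[[[0,0,0],[-1,0,0],1],[[0,0,0],[-3,0,0],1],[[0,0,0],[-6,0,0],1],[[0,0,0],[-6,0,0],1]]' >/dev/null;python3 s.py
python3 -m inch '[[[0,0,0],[-20,-5,0],1],[[0,0,0],[-50,-13,0],1],[[0,0,0],[-95,-25,0],1],[[0,0,0],[-140,-37,0],1],[[0,0,0],[-140,-37,0],1]]' >/dev/null;python3 s.py
python3 - <<'E'
from h import *
c=camera('scene'); save(c,'s28')
cv2.imwrite('pics/s28z.png',cv2.resize(c['pixels'][150:270,150:330,::-1],None,fx=4,fy=4,interpolation=cv2.INTER_CUBIC))
c=camera('top'); save(c,'t28'); cv2.imwrite('pics/t28z.png',cv2.resize(c['pixels'],None,fx=1.5,fy=1.5)[:,:,::-1])
J=tojig(cloud(np.load('pics/s28.npz')).reshape(-1,3)).reshape(384,512,3)
s=np.load('pics/s28.npz'); im=s['pixels'].astype(int)
for n in ('s27','s28'):
    s=np.load('pics/%s.npz'%n); J=tojig(cloud(s).reshape(-1,3)); i=s['pixels'].reshape(-1,3).astype(int)
    g=(i.max(1)<60)&(abs(J[:,0])<14)&(J[:,1]<-60)&(J[:,1]>-160)&(J[:,2]>10)&(J[:,2]<60)
    f=np.polyfit(J[g,1],J[g,2],1); print(n,g.sum(),'handle slope deg',np.degrees(np.arctan(f[0])).round(2),'z at y=-149',np.polyval(f,-149).round(1))
    q=J[(J[:,2]>64)&(J[:,2]<76)&(abs(J[:,0])<32)&(J[:,1]>65)&(J[:,1]<140)]
    print(' lid',np.percentile(q,1,axis=0).round(1),np.percentile(q,99,axis=0).round(1))
E
```

```text
t 42.12 pos [ 0.5279 -0.1647  0.0156] jig [   0.2 -133.3   15.6] Fjig [-0.44  0.4  -0.64] grip 0.002
t 42.75 pos [ 0.5311 -0.1636  0.1656] jig [   2.8 -131.3  165.6] Fjig [ 1.19  0.96 -0.05] grip 0.001
s27 254 handle slope deg 6.14 z at y=-149 32.0
 lid [-11.8  74.8  64.1] [ 25.7 121.9  75.1]
s28 240 handle slope deg 7.74 z at y=-149 29.4
 lid [-12.4  74.5  64.2] [ 25.9 121.4  75.3]
```

View pics/s28z.png

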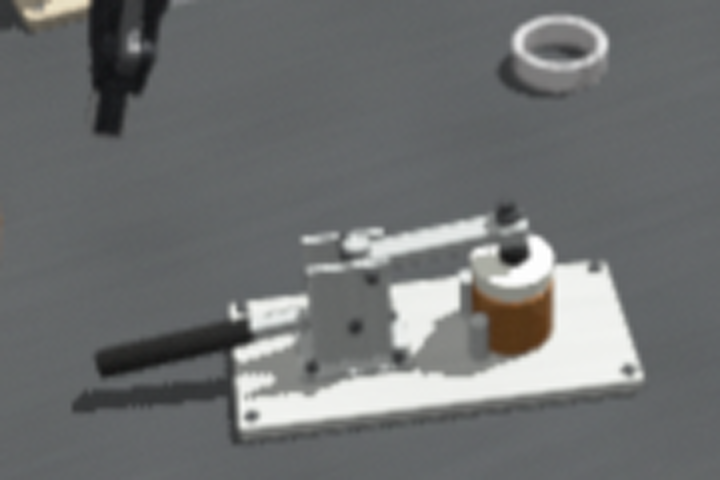

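View pics/t28z.png

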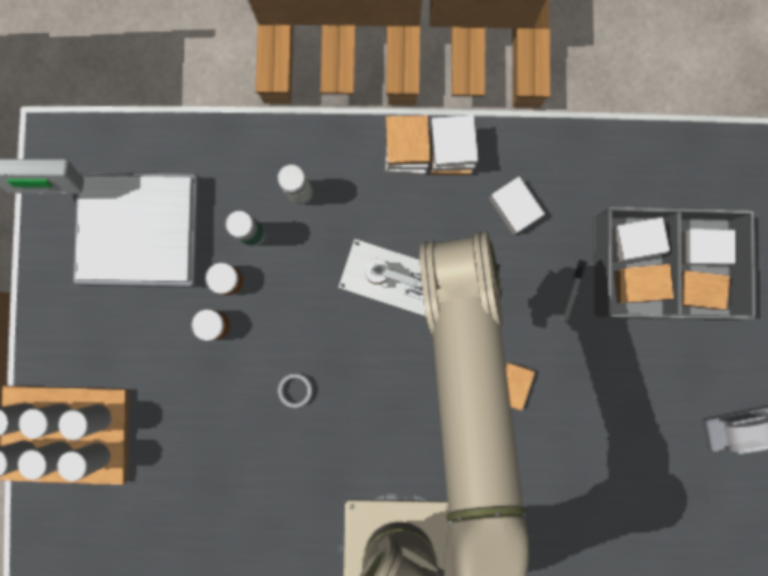

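```bash
python3 -c "
from workcell import manip
print(manip.hand_in())"
```

```text
the job is handed in; nothing more can be done
None
```

The jar is clamped at the nest with the handle down on its stop, and I handed the job in at about 43 s of robot time. No verdict came back.

**What I did**
- I gripped the small jar, carried it to the plate and set it down.
- I slid it against the pins with half-open fingers used as a cradle. The last push was about 7 N with almost no sideways force. Easing it to either side met resistance both ways, so I take it to be bearing on both pins.
- I pressed the handle down with the closed fingers. The load peaked at about 4 N, faded to about 1 N past the dead point, and the stop then came up hard at about 16 N.

**Last checks**
- After I let go, the handle stayed down and the pad sat on the lid.
- Before clamping, a depth view put the lid centre within about 1 mm of the nest. The scene camera afterwards showed it within about 0.5 mm of that spot.
- The jar looked upright, and no bystander looked moved in the top view, though I didn't measure that.

**What went wrong or disagreed**
- **First slide:** held in the grip, the jar's foot dragged and it leaned roughly 15–20°. I let go, it stood up again, and I pushed it loose after that.
- **First push on the pins:** the fingers were too high and the jar leaned about 3°. I lowered them and pushed again.
- **Fingertip position:** both cameras showed the real fingertips about 30 mm behind the reported TCP, so I corrected for that when pressing the handle.
- **Handle angle:** I measured about 7.7° below level, against about 9° expected and 7.73° (0.135 rad) required. That reading includes the grip's bend and depth noise, so I relied on feeling the stop and the handle staying put.
- **Not measured:** I could not measure the pad force or the force on each pin directly.

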